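# Find the blind bore on the depth pin and hold it up to the microscope

## Robot

A 6-joint arm with a two-finger parallel gripper is mounted at the origin on the work surface. World frame = base frame: x ahead of the robot, y to its left, z up, the work surface at z = 0. Lengths are in m, angles in rad, forces in N, time in s.
With the tool pointing down it reaches from about 0.3 to 0.85 m from the base axis. Payload 4.2 kg.
Tool frame: the origin (TCP) lies at the very end of the fingers, on their centre line; the grasp point (between the pads) lies 19 mm behind it; x points along the fingers, y is the direction in which the jaws open and shut, and the axes are right-handed (so a half turn about x gives the same grasp; the last joint's range is limited). The gripper opens to 91 mm and grips with 3 to 60 N. Pads are 32 mm wide; open, the fingers measure 118 mm over their backs; the gripper's body (76 mm by 178 mm) begins 60 mm behind the grasp point.
Start: joints at [1.083, 0.32, 1.565, -0, 1.257, -0.02], TCP at [0.259, 0.513, 0.214] pointing down, gripper open.
Joint ranges: [-3.11, 3.11], [-0.84, 2.01], [0.21, 2.61], [-1.34, 4.49], [0.05, 2.63], [-2.56, 2.56]. Speed limits (rad/s): [2.57, 2.57, 3.14, 3.14, 3.14, 3.14].

## Interface

Orientations are given as a rotation vector (axis times angle).
In Python, from cell import robot gives the robot as it stands.
- The arm moves only by the tool servo_tool, never from a script. Its argument "series" is a list of rows, each a list of 5 numbers: the gripper's target within -1 to 1 (shut at 1, half-way at 0, fully open at -1), then the shift along the tool's x, y, z scaled (see below), then the turn about the tool's x scaled (see below). A call has 1 to 8 rows; each row shifts and turns the pose as measured when the row begins, along the tool's axes as they then stand; what a row does not reach is not made up. The controller multiplies each number of a shift by 0.04 m and each number of a turn by 8 degrees. A row lasts 1/10 s, in which the tool goes at most 50 mm and 8.59 degrees, less where a joint would pass 70% of its speed; a pose out of reach is approached as far as the arm can. A call with a number of a shift or a turn outside -1 to 1 is refused whole. A call with a gripper value outside its range is refused whole. The fingers move at their own pace and stop on an object; "newtons" is the grip in N (left out, the last holds). Time passes only in rows, so rows that do not move let the fingers close. It gives the time, the measured TCP pose, the force and the opening at its end, in the units of the state.
- robot.get_state(): the state, without advancing time (a new reading comes with each control period).
- robot.camera(name): name is "side" or "top"; returns the picture (480x640x3 uint8, red, green, blue); there is no depth.
- robot.get_calibration(name): a dict with "intrinsics" (3x3 intrinsics, pixels), "distortion" ([k1, k2, p1, p2, k3] as OpenCV has them; the pictures are not rectified), "R" (3x3) and "t" (3): a world point X has camera coordinates R X + t. Camera axes: x right, y down, z forward; pixel columns grow to the right and rows downward; lengths in m; the calibration is good to about 2 mm. A picture is of the moment at which its call begins. get_calibration takes no time and is no camera call.
- robot.finish_job(): hands the job in, once; it reports no verdict.
The state is a dict: "clock": time; "qpos": joint angles; "dq": joint speeds; "joint_efforts": joint torques, N m; "tool_pos": TCP position; "eef_rot": TCP orientation; "force": force on the tool from outside, world axes, zero at the start; "torque": the same for the moment, N m; "grip_width": finger opening in m.
Only numpy, scipy, OpenCV 4.12 (cv2) and the standard library are available. Lean on these libraries where they do the work, as an engineer would, in place of code of your own. Each camera call takes 0.05 s, during which the arm holds its last target.

## Task

Take the aluminium spacer off the V-rest, find its bored end by feel and slide that end gently onto the depth pin clamped in the vise until the pin touches the bottom of the blind bore. Draw it off again, turn the spacer so that the bore opens upwards, and hold it upright and still under the video microscope, centred below the lens with the bore's mouth 100 mm under the ring light, so that the bore can be looked into. Finish while still holding it there; do not touch the microscope, and leave the setting ring, the stamp and the caliper where they lie.

Things in the scene. Friction and masses are not known exactly. Their poses are not given: they have to be found in the camera images.
- spacer: plain turned aluminium cylinder, diameter 36, length 96, about 220 g. One end has a blind bore, diameter 20, 45 deep; the other end is closed. Origin at its middle, on its axis; its x axis runs along it, out of the bored end. It starts level on the V-rest, axis 55 above the bench, bored end facing away from the robot or up to 120 degrees left or right of that
- bore_mouth (a point): centre of the open mouth of the spacer's bore, on its axis 48 from the middle; axes as the spacer's
- bore_bottom (a point): centre of the flat bottom of the bore, on the spacer's axis, 45 inside the mouth; axes as the spacer's
- v_rest: fixed steel V-rest: base 100 x 64 x 10 with two V-notched plates, 10 thick, 52 wide, 50 high, whose inner faces are 66 apart along its x axis, so that the middle of the spacer lies free between them. Origin under its centre; the spacer lies along its x axis, bored end towards +x, within 2 of centred
- vise: fixed small steel toolmaker's vise, jaws 63 long, 72 high over all; origin under the clamped depth pin at bench level, x axis along the pin; it reaches from 63 on its -y side to 98 on its +y side (screw with a cross bar)
- pin_tip (a point): centre of the end face of the depth pin: a rigid round steel pin, diameter 10, tip chamfered, standing out level from the vise, 62 above the bench. x axis along the pin, out of the vise. The bare pin is 75 long (dark ring 45 from the tip); behind it 13 of a 14 thick handle, then the vise's jaws, which rise 10 above the pin's axis
- microscope: fixed video microscope. Origin on the bench straight below the lens. White base plate, 14 thick, from 50 before (-x) to 190 behind (+x) the lens axis, 170 wide; column 28 thick, 160 behind the lens axis; arm and blocks from 370 to 440 high; lens tube and ring light hang from the arm; up to 510 high
- lens (a point): centre of the underside of the microscope's ring light (72 outer diameter, 22 high), 310 above the bench; z axis up
- setting_ring: bystander: steel setting ring, outer diameter 54, bore 28, 18 high, loose on the bench; origin under its centre
- stamp: bystander: black self-inking stamp, 48 x 34 x 62 high, loose on the bench; origin under its centre
- caliper: bystander: steel caliper with grey readout, about 225 long, 65 wide, 13 high, lying loose on the bench with its beam along its x axis; origin under its middle
Things that resemble listed ones, but are neither listed nor needed, are in the scene too. There is more than one size of the spacer; the one meant has the size given above. There is more than one size of the vise; the job needs the larger.

How it is judged:
By the outcome, as a careful person would: the job done as asked, in the order asked, and still so for the second after the job is handed in, while the arm keeps its last pose, push and grip.
It also fails if it takes over 72 s, if anything falls off the work surface, if the arm or the gripper's body presses on something with over 40 N, if the wrist force passes 120 N, or if a joint passes its speed limit or range.

## Working session

There is one attempt and no reset: what is moved stays moved. The work goes in short steps, Python scripts to look and compute and a tool call to move; the robot and the scene stay as the last step left them, time stands still between calls to the robot, and variables do not carry over. Pictures are saved under pics/ and viewed, and the job is handed in when it is done.

Besides the shell and the picture viewer there is one more tool, called as name(argument=value, ...) on one line, values as JSON. servo_tool: Moves the arm, as the interface text tells. Shifts and turns lie within -1 to 1; 1 stands for 0.04 m of shift or 8 degrees of turn. Its arguments: {"type":"object","properties":{"series":{"type":"array"},"newtons":{"type":"number"}},"required":["series"]}

```bash
ls; mkdir -p pics; python3 - <<'E'
from cell import robot
import cv2
print(robot.get_state())
for n in("side","top"):
    c=robot.get_calibration(n);print(n,c)
    cv2.imwrite(f"pics/{n}0.png",robot.camera(n)[:,:,::-1])
E
```

```text
pics
{'clock': 0.0, 'qpos': array([ 1.08299667e+00,  3.20304904e-01,  1.56567630e+00,  4.55536005e-06,
        1.25737362e+00, -2.00003043e-02]), 'dq': array([-0.00036191, -0.00067285,  0.00022201,  0.00075824, -0.00109124,
        0.00011343]), 'joint_efforts': array([-1.67836577e-03, -4.12458980e+01, -2.31975031e+01,  7.24125886e-02,
        4.55535657e-02, -1.61104763e-04]), 'tool_pos': array([0.25904545, 0.51278434, 0.21311386]), 'eef_rot': array([ 0.36547588,  1.53994353, -0.3681737 ]), 'force': array([-0.4967069 ,  0.30021394,  0.93340102]), 'torque': array([-0.03326134, -0.0123412 , -0.00379822]), 'grip_width': 0.09086266200018035}
side {'intrinsics': array([[618.51144254,   0.        , 319.02362041],
       [  0.        , 618.51144254, 242.77350922],
       [  0.        ,   0.        ,   1.        ]]), 'distortion': array([0.02071091, 0.        , 0.        , 0.        , 0.        ]), 'R': array([[ 0.78128468, -0.62380424,  0.02150627],
       [-0.3546215 , -0.47197345, -0.807146  ],
       [ 0.51365149,  0.62298421, -0.58996002]]), 't': array([-0.45833879,  0.3582781 ,  1.17637643])}
top {'intrinsics': array([[577.83021986,   0.        , 330.2057744 ],
       [  0.        , 577.83021986, 242.150611  ],
       [  0.        ,   0.        ,   1.        ]]), 'distortion': array([-0.08072999,  0.        ,  0.        ,  0.        ,  0.        ]), 'R': array([[ 0.003977  , -0.99984522, -0.01713796],
       [-0.98610185, -0.00107462, -0.16613843],
       [ 0.1660943 ,  0.01756051, -0.9859535 ]]), 't': array([0.01340017, 0.60940498, 1.53350473])}
```

View pics/side0.png

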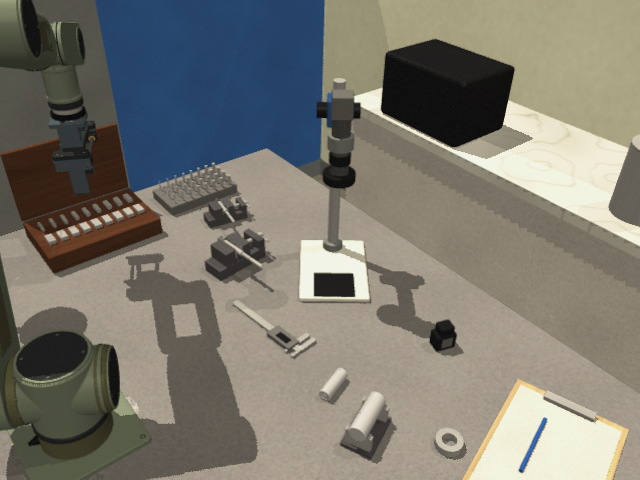

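View pics/top0.png

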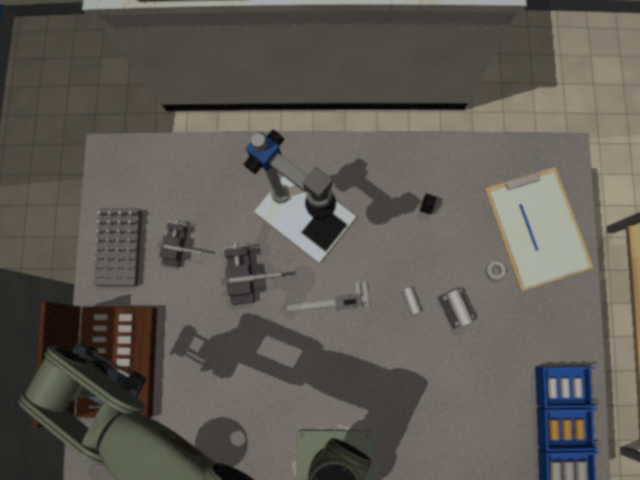

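```bash
cat > h.py <<'E'
import numpy as np, cv2
from scipy.spatial.transform import Rotation as Ro
from scipy.optimize import least_squares
from cell import robot
C={n:robot.get_calibration(n) for n in("side","top")}
def proj(n,X):
    c=C[n];X=np.atleast_2d(np.array(X,float))
    return cv2.projectPoints(X,cv2.Rodrigues(c["R"])[0],c["t"],c["intrinsics"],c["distortion"])[0][:,0]
def ray(n,uv):
    c=C[n];p=cv2.undistortPoints(np.array(uv,float).reshape(-1,1,2),c["intrinsics"],c["distortion"])[:,0]
    d=np.c_[p,np.ones(len(p))]@c["R"]; return -c["R"].T@c["t"],d
def onz(n,uv,z):
    o,d=ray(n,uv); return o+d*((z-o[2])/d[:,2])[:,None]
def tri(us,ut):
    f=lambda X:np.r_[proj("side",X)[0]-us,proj("top",X)[0]-ut]
    r=least_squares(f,[.4,0,.1]);return r.x,r.fun
def st():
    s=robot.get_state();R=Ro.from_rotvec(s["eef_rot"]).as_matrix()
    print("t%.2f"%s["clock"],"p",s["tool_pos"].round(4),"q",s["qpos"].round(3),"w%.4f"%s["grip_width"],"F",s["force"].round(2),"T",s["torque"].round(3));print(R.round(3));return s,R
def crop(n,box,k,name,img=None):
    if img is None: img=cv2.imread(f"pics/{n}")
    x0,y0,x1,y1=box;cv2.imwrite("pics/"+name,cv2.resize(img[y0:y1,x0:x1],None,fx=k,fy=k,interpolation=cv2.INTER_CUBIC))
E
python3 - <<'E'
from h import *
st()
for n in C:print(n,-C[n]["R"].T@C[n]["t"])
crop("side0.png",(300,350,460,470),5,"c1.png")
crop("top0.png",(380,260,540,380),5,"c2.png")
crop("side0.png",(180,170,340,290),5,"c3.png")
crop("top0.png",(150,200,310,320),5,"c4.png")
E
```

```text
t0.10 p [0.2591 0.5128 0.2132] q [ 1.083  0.32   1.566 -0.     1.257 -0.02 ] w0.0912 F [ 0.4   0.55 -0.44] T [-0.021 -0.02  -0.023]
[[-0.001  0.451  0.893]
 [-0.001  0.893 -0.451]
 [-1.    -0.002 -0.   ]]
side [-0.11910131 -0.84967988  0.99305495]
top [ 0.34617569 -0.01287614  1.6134396 ]
```

View pics/c1.png

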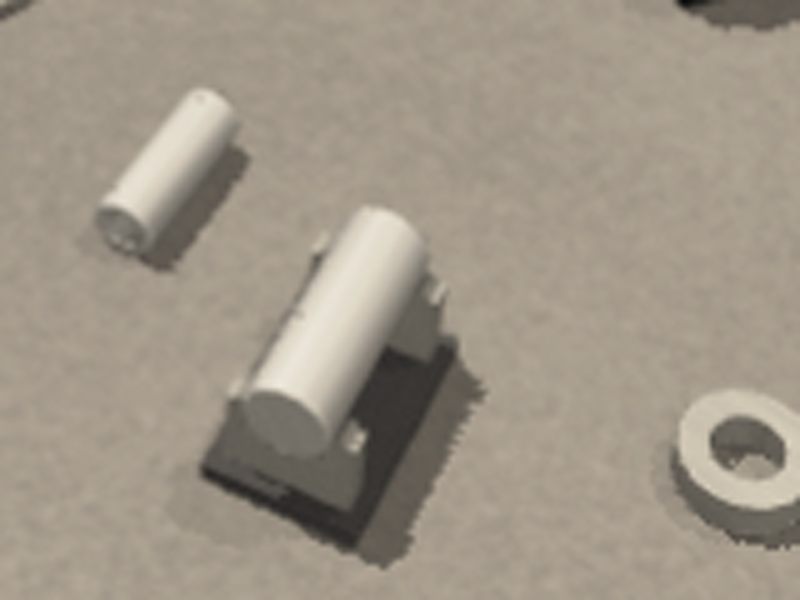

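View pics/c2.png

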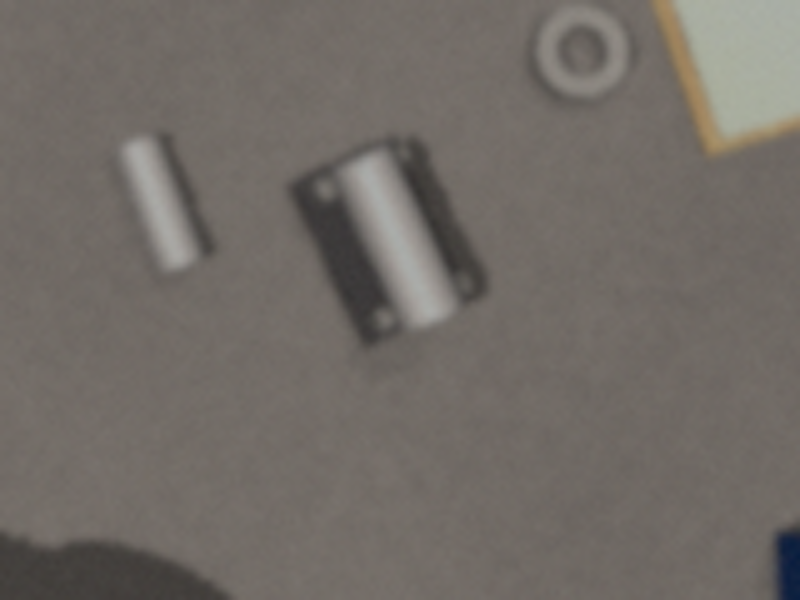

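View pics/c3.png

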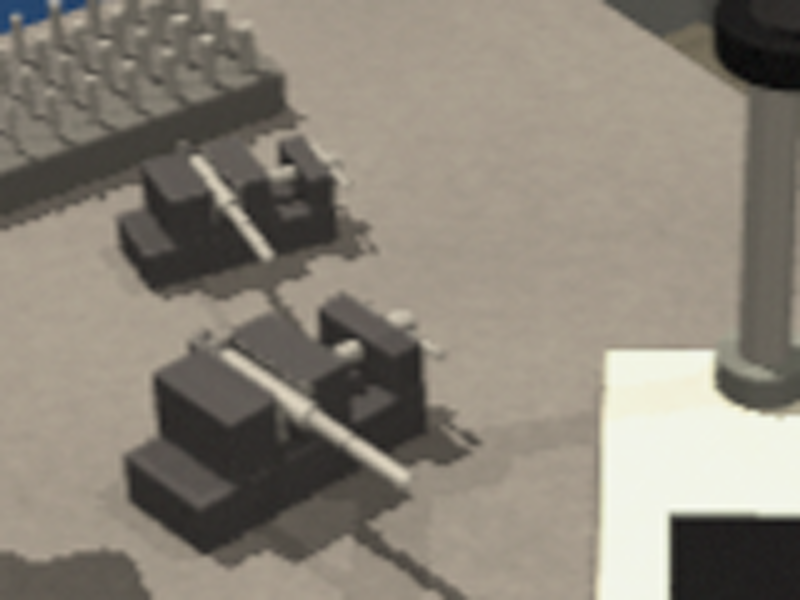

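View pics/c4.png

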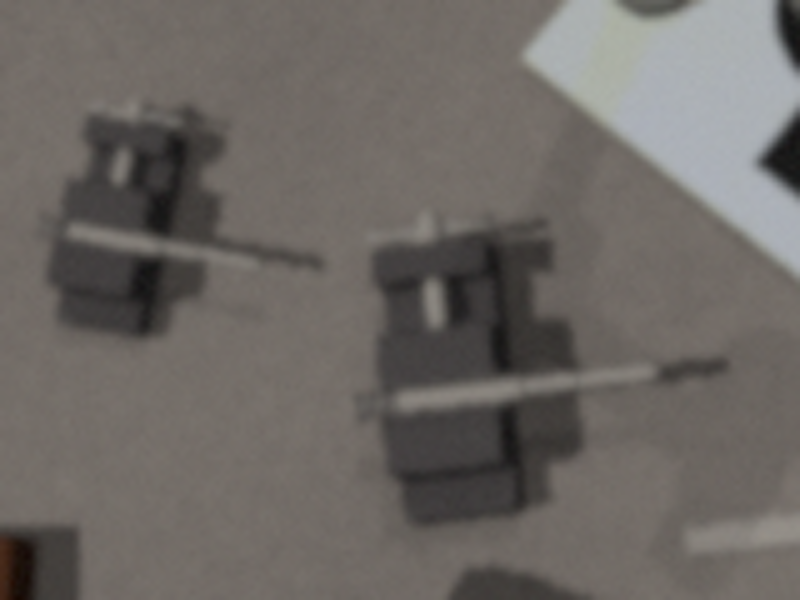

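```bash
python3 - <<'E'
from h import *
print("pin tip",*tri((261,265.3),(281.5,274.4)))
print("pin tip z62 side",onz("side",[(261,265.3)],.062),"top",onz("top",[(281.5,274.4)],.062))
# pin line top: (400,400)/5 .. 
print("pin base top",onz("top",[(150+400/5,200+400/5),(150+520/5,200+385/5)],.062))
print("ring side",onz("side",[(180+305/5,170+412/5)],.062), "handle end",onz("side",[(180+225/5,170+355/5)],.062))
print("spacer top far/near",onz("top",[(453,291.6),(466.6,323.8)],.055))
print("near end side",onz("side",[(358,434.4)],.055))
print("near",*tri((358,434.4),(466.6,323.8)))
crop("side0.png",(290,70,400,310),2.5,"c5.png")
crop("top0.png",(230,120,390,270),5,"c6.png")
E
```

```text
pin tip [0.51998657 0.14540063 0.06274032] [-0.4230613   0.04241179  0.24541349 -0.40791865]
pin tip z62 side [[0.52140379 0.14571406 0.062     ]] top [[0.51895893 0.14612253 0.062     ]]
pin base top [[0.50325703 0.28584217 0.062     ]
 [0.51165846 0.22065767 0.062     ]]
ring side [[0.51102141 0.2184044  0.062     ]] handle end [[0.50477511 0.28337756 0.062     ]]
spacer top far/near [[ 0.4737715  -0.31702261  0.055     ]
 [ 0.38742875 -0.35122537  0.055     ]]
near end side [[ 0.38804609 -0.35966917  0.055     ]]
near [ 0.39059484 -0.35497934  0.04753983] [-0.89993473  0.12907988  0.75629501 -1.11161881]
```

View pics/c5.png

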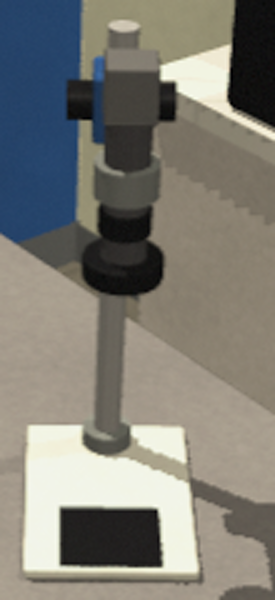

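View pics/c6.png

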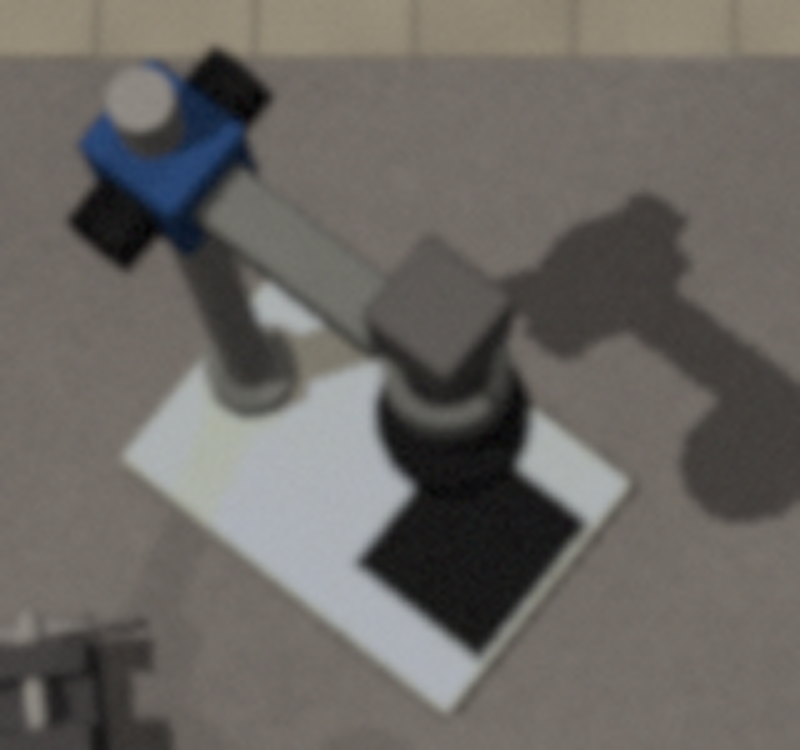

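```bash
python3 - <<'E'
from h import *
# base plate corners: F1 (near, top px), F2 right, B1 left
tp=np.array([(319,262.2),(356,217.2),(254.4,211.4)])
P=onz("top",tp,.014);print(P, np.linalg.norm(P[0]-P[1]),np.linalg.norm(P[0]-P[2]))
sd=np.array([(290+22/2.5,70+571/2.5),(290+198/2.5,70+572/2.5),(290+27/2.5,70+427/2.5),(290+186/2.5,70+429/2.5)])
Q=onz("side",sd,.014);print(Q,np.linalg.norm(Q[0]-Q[1]),np.linalg.norm(Q[0]-Q[2]))
loc=np.array([(-.05,.085,.014),(-.05,-.085,.014),(.19,.085,.014),(.19,-.085,.014)])
def T(v):
    c,s=np.cos(v[2]),np.sin(v[2]);return lambda L:np.c_[v[0]+c*L[:,0]-s*L[:,1],v[1]+s*L[:,0]+c*L[:,1],L[:,2]]
def f(v):
    W=T(v)(loc);return np.r_[(proj("top",W[:3])-tp).ravel(),(proj("side",W)-sd).ravel()]
r=least_squares(f,[.6,0,.8]);v=r.x;print("scope",v[:2],np.degrees(v[2]),f(v).round(1))
a=np.linspace(0,2*np.pi,60)
ring=lambda z:np.c_[v[0]+.036*np.cos(a),v[1]+.036*np.sin(a),0*a+z]
for n,box,k in(("side",(290,130,390,220),8),("top",(280,160,380,250),8)):
    im=cv2.imread(f"pics/{n}0.png");x0,y0,x1,y1=box
    b=cv2.resize(im[y0:y1,x0:x1],None,fx=k,fy=k,interpolation=cv2.INTER_CUBIC);b=cv2.convertScaleAbs(b,alpha=1.6,beta=20)
    for z,c in((.310,(0,255,0)),(.332,(0,0,255))):
        p=((proj(n,ring(z))-[x0,y0]+.5)*k).astype(int);cv2.polylines(b,[p],True,c,1)
    cv2.imwrite(f"pics/ring_{n}.png",b)
E
```

```text
[[ 0.55880906  0.04668103  0.014     ]
 [ 0.68721926 -0.05702803  0.014     ]
 [ 0.70407175  0.23159163  0.014     ]] 0.1650598276533685 0.23514501535348112
[[ 0.55436087  0.03740504  0.014     ]
 [ 0.68761567 -0.06553471  0.014     ]
 [ 0.69968927  0.22070249  0.014     ]
 [ 0.83456971  0.11480872  0.014     ]] 0.16838478281299749 0.23391942254481976
scope [0.65300519 0.02815433] 51.16245564419087 [ 1.5  1.2  2.5 -0.2  0.8 -0.6 -0.9 -1.3 -0.3 -0.4 -0.1 -2.3 -0.9 -1.9]
```

View pics/ring_side.png

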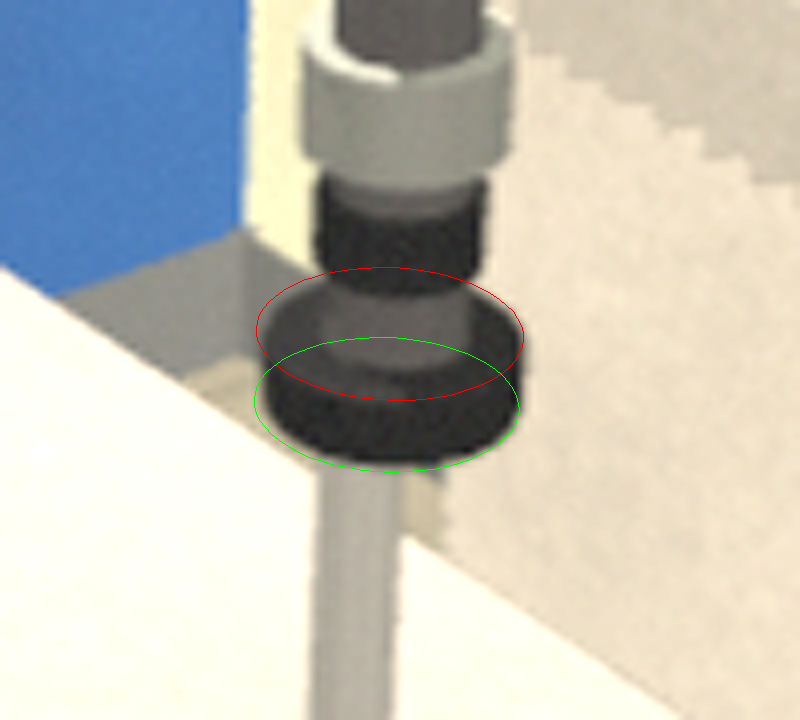

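View pics/ring_top.png

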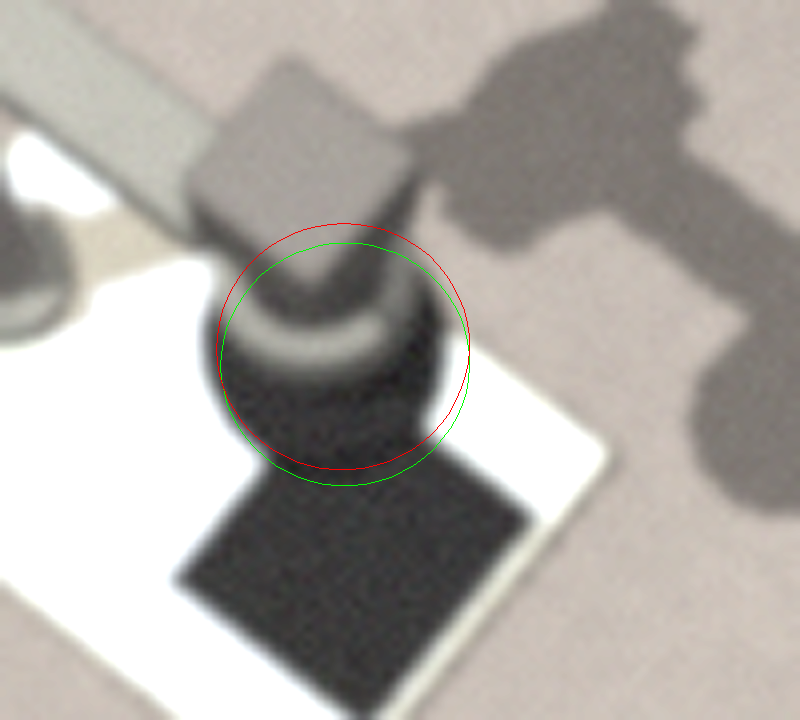

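```bash
python3 - <<'E'
from h import *
L0=np.array([0.65300519,0.02815433,.31])
s=proj("side",L0)[0]+[.75,-.85]; t=proj("top",L0)[0]+[-2.4,0]
print(onz("side",[s],.31))
print(onz("top",[t],.31))
r=least_squares(lambda v:np.r_[proj("side",[v[0],v[1],.31])[0]-s,proj("top",[v[0],v[1],.31])[0]-t],[.65,.03]);print(r.x,r.fun)
print(tri(s,t))
# top dark-threshold disc fit
im=cv2.imread("pics/top0.png");g=cv2.cvtColor(im,cv2.COLOR_BGR2GRAY)
print(g[195:225:3,296:346:2])
E
```

```text
[[0.65667069 0.02997602 0.31      ]]
[[0.65300641 0.03371146 0.31      ]]
[0.65508515 0.03184646] [-1.10764208 -0.13026385  0.81148494 -0.87542966]
(array([0.65552524, 0.03222145, 0.30892506]), array([-1.08287929,  0.16636691,  0.66617145, -0.95333381]))
[[163 170 173 175 172 136  99  72  38  39  47  56  46  31  30  30  55  62
   47  81 109 108 109 109 108]
 [175 175 174 176 162  92  90  94  64  39  36  36  33  31  38  52  59  53
   27  40  92 107 111 111 108]
 [175 175 176 175 143  49  58  87  97  87  74  71  74  82  94  89  57  36
   15  29  92 108 102 107 109]
 [176 176 175 174 145  48  29  39  59  75  84  88  85  80  65  48  31  17
   11  39 129 164 141 109 105]
 [174 176 177 174 160  79  22  22  26  33  37  37  36  31  26  14   9  14
   18  57 147 174 173 166 139]
 [176 176 176 175 174 138  51  26  21  23  18  20  16  18  17  18  22  23
   30 106 167 174 175 174 175]
 [178 175 176 176 175 170 124  55  22  25  20  23  25  20  19  23  22  19
   51 138 172 175 175 175 175]
 [176 175 174 176 175 175 173 150  85  24  17  19  23  11  15  17  19  18
   23  46 101 149 172 174 174]
 [177 175 176 175 174 176 175 154  79  24  19  14  16  15  14  22  23  26
   23  24  23  46  99 148 172]
 [175 176 176 175 175 172 138  66  23  26  22  26  26  22  25  19  25  21
   23  23  24  22  23  48 104]]
```

servo_tool(series=[[-1, -1, 0, 0, 0], [-1, -1, 0, 0, 0], [-1, -1, 0, 0, 0], [-1, -1, 0, 0, 0], [-1, -1, 0, 0, 0], [-1, -1, 0, 0, 0], [-1, -1, 0, 0, 0], [-1, -1, 0, 0, 0]])

```text
clock: 0.9
tool_pos: [0.2585, 0.5118, 0.5339]
eef_rot: [0.347, 1.546, -0.387]
force: [0.8, 1.2, -0.5]
grip_width: 0.0917
```

```bash
python3 -c "
from h import *
st()"
```

```text
t0.90 p [0.2585 0.5118 0.5339] q [ 1.083  0.348  0.736 -0.     2.084 -0.02 ] w0.0917 F [ 0.8   1.17 -0.48] T [ 0.064 -0.03  -0.025]
[[-0.012  0.451  0.893]
 [-0.023  0.892 -0.451]
 [-1.    -0.026 -0.   ]]
```

servo_tool(series=[[-1, -1, 0, 0, 0], [-1, -1, 0, 0, 0], [-1, -1, 0, 0, 0], [-1, -1, 0, 0, 0], [-1, -1, 0, 0, 0], [-1, -1, 0, 0, 0]])

```text
clock: 1.5
tool_pos: [0.233, 0.4609, 0.6663]
eef_rot: [0.385, 1.534, -0.348]
force: [-0.2, -0.2, -0.0]
grip_width: 0.0913
```

```bash
python3 -c "
from h import *
st()"
```

```text
t1.50 p [0.233  0.4609 0.6663] q [ 1.080e+00  4.190e-01  2.150e-01  2.000e-03  2.484e+00 -2.200e-02] w0.0913 F [-0.2  -0.22 -0.01] T [-0.025  0.019 -0.007]
[[ 0.01   0.451  0.893]
 [ 0.022  0.892 -0.451]
 [-1.     0.024 -0.001]]
```

servo_tool(series=[[-1, 0, 1, 0, 0], [-1, 0, 1, 0, 0], [-1, 0, 1, 0, 0]])

```text
clock: 1.8
tool_pos: [0.2668, 0.528, 0.632]
eef_rot: [0.429, 1.52, -0.303]
force: [-0.3, -0.5, 0.4]
grip_width: 0.0911
```

```bash
python3 -c "
from h import *
st()"
```

```text
t1.80 p [0.2668 0.528  0.632 ] q [ 1.083  0.485  0.214  0.003  2.36  -0.018] w0.0911 F [-0.26 -0.48  0.43] T [-0.023  0.019 -0.031]
[[ 0.037  0.45   0.892]
 [ 0.073  0.889 -0.451]
 [-0.997  0.082 -0.   ]]
```

servo_tool(series=[[-1, -0.55, 1, 0, 0], [-1, -0.55, 1, 0, 0], [-1, -0.55, 1, 0, 0], [-1, -0.55, 1, 0, 0], [-1, -0.55, 1, 0, 0], [-1, -0.55, 1, 0, 0]])

```text
clock: 2.4
tool_pos: [0.3039, 0.6015, 0.6241]
eef_rot: [0.557, 1.471, -0.167]
force: [0.9, -0.2, 0.7]
grip_width: 0.0912
```

```bash
python3 -c "
from h import *
st()"
```

```text
t2.40 p [0.3039 0.6015 0.6241] q [ 1.084  0.516  0.214  0.006  2.156 -0.015] w0.0912 F [ 0.87 -0.21  0.66] T [-0.146  0.096  0.015]
[[ 0.114  0.436  0.892]
 [ 0.225  0.864 -0.451]
 [-0.968  0.253  0.   ]]
```

```bash
python3 - <<'E'
from h import *
D=[([.320,1.5657,1.2574],(.25905,.5128,.2132)),([.348,.736,2.084],(.2585,.5118,.5339)),([.419,.215,2.484],(.233,.4609,.6663)),([.485,.214,2.36],(.2668,.528,.632)),([.516,.214,2.156],(.3039,.6015,.6241))]
def fk(v,q):
    a,b,c,h,e,r0=v;s2=q[0];s3=s2+q[1];s5=s3+q[2]
    return np.array([r0+a*np.sin(s2)+b*np.sin(s3)+c*np.sin(s5)-e*np.cos(s3),h+a*np.cos(s2)+b*np.cos(s3)+c*np.cos(s5)+e*np.sin(s3)])
def f(v):return np.concatenate([fk(v,q)-[np.hypot(p[0],p[1]),p[2]] for q,p in D])
r=least_squares(f,[.4,.4,.2,.3,0,0],x_scale=.1);print(r.x,r.fun.round(4))
r=least_squares(lambda u:f([*u,0,0]),[.4,.4,.2,.3]);print(r.x,r.fun.round(4))
E
```

```text
[ 0.59445314  0.41704738  0.33434061  0.1364112  -0.02517399 -0.00075761] [-0.      0.      0.0001 -0.     -0.0001 -0.      0.      0.0002  0.
 -0.0001]
[0.61684378 0.41823288 0.36800388 0.13001705] [ 0.0166  0.0048 -0.0031  0.0038 -0.0091 -0.0037 -0.0045 -0.0029  0.0024
 -0.0019]
```

```bash
cat > kin.py <<'E'
import numpy as np
from scipy.spatial.transform import Rotation as Ro
from scipy.optimize import least_squares
V=[0.59445314,0.41704738,0.33434061,0.1364112,-0.02517399,-0.00075761,.0115]
LO=np.array([-3.11,-.84,.21,-1.34,.05,-2.56]);HI=np.array([3.11,2.01,2.61,4.49,2.63,2.56])
def fk(q,V=V):
    a,b,c,h,e,r0,d=V
    Rz=lambda t:Ro.from_euler('z',t).as_matrix();Ry=lambda t:Ro.from_euler('y',t).as_matrix()
    A=Rz(q[0]);p=np.array([0,0,h])+A@[r0,d,0]
    A=A@Ry(q[1]);p=p+A@[0,0,a]
    A=A@Ry(q[2]);p=p+A@[-e,0,b]
    A=A@Rz(q[3])@Ry(q[4])@Rz(q[5]);p=p+A@[0,0,c]
    return p,np.c_[A[:,2],-A[:,0],-A[:,1]]
def ik(p,R,q0):
    f=lambda q:np.r_[(fk(q)[0]-p)*10,Ro.from_matrix(R.T@fk(q)[1]).as_rotvec()]
    r=least_squares(f,np.clip(q0,LO+1e-3,HI-1e-3),bounds=(LO,HI));return r.x,np.abs(r.fun).max()
E
python3 - <<'E'
from kin import *
from cell import robot
Q=[([1.083,.320,1.5657,0,1.2574,-.02],(.25905,.5128,.2132),[.3655,1.5399,-.3682]),([1.083,.348,.736,0,2.084,-.02],(.2585,.5118,.5339),[.347,1.546,-.387]),([1.080,.419,.215,.002,2.484,-.022],(.233,.4609,.6663),[.385,1.534,-.348]),([1.083,.485,.214,.003,2.36,-.018],(.2668,.528,.632),[.429,1.52,-.303])]
s=robot.get_state();Q.append((s["qpos"],s["tool_pos"],s["eef_rot"]))
for q,p,r in Q:
    P,R=fk(q);print((P-p).round(4),np.degrees(Ro.from_matrix(R.T@Ro.from_rotvec(r).as_matrix()).as_rotvec()).round(2))
E
```

```text
[0.     0.0001 0.    ] [ 0.   -0.   -0.01]
[ 0.0001  0.0002 -0.    ] [-0.01 -0.    0.02]
[-0.0002  0.0001 -0.    ] [ 0.03 -0.03  0.02]
[-0.0003  0.0003  0.0002] [ 0.04  0.   -0.04]
[ 0.0001  0.0002 -0.0002] [-0.  0.  0.]
```

```bash
cat > scan.py <<'E'
from kin import *
lens=np.array([.655,.032]);mouth=np.array([*lens,.21])
rng=np.random.default_rng(0)
def toolR(tau,phi,flip):
    x=np.array([np.sin(tau)*np.cos(phi),np.sin(tau)*np.sin(phi),-np.cos(tau)])
    y=np.array([-np.sin(phi),np.cos(phi),0])*(1 if flip else -1)
    return np.c_[x,y,np.cross(x,y)]
if __name__=="__main__":
  for tau in(30,40,50,60,70,80,90):
    for phi in range(-180,180,30):
      res=[]
      for fl in(0,1):
        R=toolR(np.radians(tau),np.radians(phi),fl)
        g=mouth-[0,0,.048];p=g+R[:,0]*.019
        for k in range(10):
            q0=np.array([0,.3,1.8,[0,3.1,-1,1,2][k%5],1,[0,1.5,-1.5][k%3]])
            q,e=ik(p,R,q0)
            if e<1e-3:
                if not any(np.abs(q-x[1]).max()<.05 for x in res):res.append((fl,q))
      for fl,q in res:print(tau,phi,fl,q.round(2))
E
time python3 scan.py
```

```text
30 -180 0 [ 0.03  0.77  1.04  0.01  1.85 -1.55]
30 -180 1 [0.03 0.77 1.04 0.01 1.85 1.6 ]
30 -150 0 [ 0.12  0.75  1.09 -0.2   1.78 -1.96]
30 -150 1 [ 0.12  0.75  1.09 -0.2   1.78  1.18]
30 -120 0 [ 0.21  0.67  1.25 -0.38  1.59 -2.34]
30 -120 1 [ 0.21  0.67  1.25 -0.38  1.59  0.8 ]
30 -90 1 [ 0.26  0.56  1.46 -0.52  1.31  0.45]
30 -60 1 [ 0.27  0.45  1.67 -0.62  0.98  0.08]
30 -30 1 [ 0.19  0.35  1.83 -0.59  0.63 -0.44]
30 0 0 [ 0.04  0.31  1.9  -0.05  0.41  1.65]
30 0 1 [ 0.04  0.31  1.9  -0.05  0.41 -1.49]
30 30 0 [-0.11  0.34  1.85  0.56  0.59  0.52]
30 60 0 [-0.2   0.43  1.7   0.63  0.93 -0.04]
30 90 0 [-0.21  0.54  1.5   0.54  1.27 -0.41]
30 120 0 [-0.16  0.65  1.28  0.4   1.55 -0.76]
30 120 1 [-0.16  0.65  1.28  0.4   1.55  2.38]
30 150 0 [-0.07  0.74  1.12  0.22  1.76 -1.13]
30 150 1 [-0.07  0.74  1.12  0.22  1.76  2.01]
40 -180 0 [ 0.02  0.88  0.91  0.02  2.05 -1.54]
40 -180 1 [0.02 0.88 0.91 0.02 2.05 1.6 ]
40 -150 0 [ 0.15  0.84  0.98 -0.26  1.97 -1.97]
40 -150 1 [ 0.15  0.84  0.98 -0.26  1.97  1.17]
40 -120 0 [ 0.25  0.75  1.18 -0.48  1.73 -2.31]
40 -120 1 [ 0.25  0.75  1.1
[... 4665 characters left out ...]
46 -1.21  1.88  0.89]
90 -30 0 [ 0.43  0.73  2.28  4.1   1.5  -1.68]
90 -30 1 [0.43 0.73 2.28 4.1  1.5  1.46]
90 0 0 [ 0.06  0.74  2.48  3.2   1.65 -1.57]
90 0 1 [0.06 0.74 2.48 3.2  1.65 1.58]
90 30 0 [-0.35  0.73  2.34  2.27  1.52 -1.51]
90 30 1 [-0.35  0.73  2.34  2.27  1.52  1.63]
90 60 0 [-0.47  0.78  1.97  1.62  1.55 -1.18]
90 60 1 [-0.47  0.78  1.97  1.62  1.55  1.96]
90 90 0 [-0.42  0.91  1.54  1.23  1.83 -0.93]
90 90 1 [-0.42  0.91  1.54  1.23  1.83  2.21]
90 120 0 [-0.3   1.07  1.11  1.01  2.22 -0.8 ]
90 120 1 [-0.3   1.07  1.11  1.01  2.22  2.34]
90 150 0 [-0.15  1.22  0.73  0.82  2.61 -0.82]
90 150 1 [-0.15  1.22  0.73  0.82  2.61  2.32]
real	2m22.609s
user	2m21.653s
sys	0m0.137s
```

```bash
cat > sim.py <<'E'
from kin import *
def step(p,R,row):
    p2=p+R@(np.array(row[1:4])*.04); R2=R@Ro.from_rotvec([np.radians(8*row[4]),0,0]).as_matrix();return p2,R2
def cmd(R,dw): return R.T@np.array(dw)/.04
E
cat > now.py <<'E'
from h import *
from sim import *
s,R=st();p=s["tool_pos"]
x=R[:,0];print("tilt %.2f az %.1f | pos az %.1f r %.3f"%(np.degrees(np.arccos(-x[2])),np.degrees(np.arctan2(x[1],x[0])),np.degrees(np.arctan2(p[1],p[0])),np.hypot(p[0],p[1])))
E
python3 - <<'E'
from h import *
from sim import *
s=robot.get_state();p=s["tool_pos"];R=Ro.from_rotvec(s["eef_rot"]).as_matrix();q=s["qpos"]
rows=[[-1,-.1,-1,0,0]]*7+[[-1,-.15,0,1,.85]]*27
for i,r in enumerate(rows):
    p,R=step(p,R,r);qn,e=ik(p,R,q)
    if i%3==0:print(i,p.round(3),"r%.3f az%.0f"%(np.hypot(*p[:2]),np.degrees(np.arctan2(p[1],p[0]))),qn.round(2),"e%.4f"%e,"dq%.2f"%np.abs(qn-q).max())
    q=qn
E
```

```text
0 [0.286 0.566 0.618] r0.634 az63 [ 1.08  0.37  0.49  0.01  2.02 -0.02] e0.0000 dq0.28
3 [0.232 0.46  0.599] r0.515 az63 [ 1.08  0.1   0.92  0.01  1.86 -0.02] e0.0000 dq0.12
6 [0.178 0.353 0.58 ] r0.396 az63 [ 1.07 -0.11  1.19  0.01  1.81 -0.03] e0.0000 dq0.08
9 [0.276 0.284 0.594] r0.396 az46 [ 0.68 -0.09  1.13  0.11  1.87 -0.02] e0.0000 dq0.13
12 [0.345 0.184 0.598] r0.391 az28 [ 0.31 -0.08  1.11  0.19  1.92 -0.  ] e0.0000 dq0.12
15 [0.376 0.068 0.593] r0.382 az10 [-0.06 -0.06  1.11  0.25  1.98  0.02] e0.0000 dq0.12
18 [ 0.366 -0.052  0.583] r0.370 az-8 [-0.4  -0.05  1.12  0.29  2.03  0.05] e0.0000 dq0.11
21 [ 0.315 -0.161  0.57 ] r0.353 az-27 [-0.74 -0.03  1.15  0.28  2.08  0.07] e0.0000 dq0.11
24 [ 0.229 -0.245  0.559] r0.335 az-47 [-1.06 -0.03  1.17  0.25  2.13  0.09] e0.0000 dq0.11
27 [ 0.119 -0.295  0.553] r0.318 az-68 [-1.39 -0.02  1.18  0.19  2.18  0.1 ] e0.0000 dq0.11
30 [-0.001 -0.305  0.555] r0.305 az-90 [-1.7  -0.01  1.16  0.11  2.23  0.1 ] e0.0000 dq0.11
33 [-0.117 -0.274  0.567] r0.298 az-113 [-2.02 -0.01  1.12  0.01  2.28  0.09] e0.0000 dq0.11
```

servo_tool(series=[[-1, -0.1, -1, 0, 0], [-1, -0.1, -1, 0, 0], [-1, -0.1, -1, 0, 0], [-1, -0.1, -1, 0, 0], [-1, -0.1, -1, 0, 0], [-1, -0.1, -1, 0, 0], [-1, -0.1, -1, 0, 0], [-1, -0.15, 0, 1, 0.85]])

```text
clock: 3.2
tool_pos: [0.207, 0.3307, 0.592]
eef_rot: [0.671, 1.463, -0.225]
force: [1.2, -0.1, 0.1]
grip_width: 0.0911
```

servo_tool(series=[[-1, -0.15, 0, 1, 0.85], [-1, -0.15, 0, 1, 0.85], [-1, -0.15, 0, 1, 0.85], [-1, -0.15, 0, 1, 0.85], [-1, -0.15, 0, 1, 0.85], [-1, -0.15, 0, 1, 0.85], [-1, -0.15, 0, 1, 0.85], [-1, -0.15, 0, 1, 0.85]])

```text
clock: 4.0
tool_pos: [0.3592, 0.0497, 0.6078]
eef_rot: [1.472, 1.28, -0.929]
force: [2.1, -0.7, -0.2]
grip_width: 0.0912
```

```bash
python3 now.py
```

```text
t4.00 p [0.3592 0.0497 0.6078] q [-0.172 -0.106  1.124  0.327  1.979 -0.033] w0.0912 F [ 2.1  -0.73 -0.19] T [-0.236  0.126  0.029]
[[ 0.167  0.985  0.037]
 [ 0.27  -0.01  -0.963]
 [-0.948  0.17  -0.268]]
tilt 18.52 az 58.4 | pos az 7.9 r 0.363
```

servo_tool(series=[[-1, -0.15, 0, 1, 0.85], [-1, -0.15, 0, 1, 0.85], [-1, -0.15, 0, 1, 0.85], [-1, -0.15, 0, 1, 0.85], [-1, -0.15, 0, 1, 0.85], [-1, -0.15, 0, 1, 0.85], [-1, -0.15, 0, 1, 0.85], [-1, -0.15, 0, 1, 0.85]])

```text
clock: 4.8
tool_pos: [0.2217, -0.2366, 0.5656]
eef_rot: [2.195, 0.774, -1.655]
force: [0.9, -0.0, -0.1]
grip_width: 0.0915
```

```bash
python3 now.py
```

```text
t4.80 p [ 0.2217 -0.2366  0.5656] q [-1.15  -0.058  1.193  0.337  2.129 -0.014] w0.0915 F [ 0.87 -0.01 -0.11] T [-0.292  0.25  -0.025]
[[ 0.198  0.571 -0.797]
 [ 0.245 -0.816 -0.524]
 [-0.949 -0.091 -0.301]]
tilt 18.36 az 51.0 | pos az -46.9 r 0.324
```

servo_tool(series=[[-1, -0.15, 0, 1, 0.9], [-1, -0.15, 0, 1, 0.9], [-1, -0.15, 0, 1, 0.9], [-1, -0.15, 0, 1, 0.9], [-1, -0.2, 0, 1, 0.9], [-1, -0.2, 0, 1, 0.9], [-1, -0.2, 0, 1, 0.9], [-1, -0.2, 0, 1, 0.9]])

```text
clock: 5.6
tool_pos: [-0.0975, -0.2768, 0.5553]
eef_rot: [-2.004, 0.186, 1.72]
force: [0.7, -1.1, 0.2]
grip_width: 0.091
```

servo_tool(series=[[-1, -0.2, 0, 1, 0.9], [-1, -0.2, 0, 1, 0.9], [-1, -0.2, 0.5, 0.5, 0.5], [-1, -0.5, 1, 0, 0], [-1, -0.5, 1, 0, 0], [-1, -0.5, 1, 0, 0]])

```text
clock: 6.2
tool_pos: [-0.2932, -0.3225, 0.6074]
eef_rot: [-1.753, 0.492, 1.587]
force: [0.6, -0.5, 1.8]
grip_width: 0.0911
```

```bash
python3 now.py
```

```text
t6.20 p [-0.2932 -0.3225  0.6074] q [-2.336e+00  2.860e-01  6.580e-01  2.000e-03  2.449e+00  3.500e-02] w0.0911 F [ 0.55 -0.51  1.77] T [-0.098  0.342  0.001]
[[ 0.173 -0.695 -0.698]
 [ 0.178 -0.675  0.716]
 [-0.969 -0.248  0.007]]
tilt 14.38 az 45.8 | pos az -132.3 r 0.436
```

servo_tool(series=[[-1, -0.8, 1, 0, 0], [-1, -0.8, 1, 0, 0], [-1, -0.8, 1, 0, 0], [-1, -0.8, 1, 0, 0], [-1, -0.8, 1, 0, 0], [-1, -0.8, 1, 0, 0]])

```text
clock: 6.8
tool_pos: [-0.3712, -0.3898, 0.5979]
eef_rot: [-1.755, 0.488, 1.579]
force: [1.2, -0.3, -0.2]
grip_width: 0.0909
```

```bash
python3 now.py
```

```text
t6.80 p [-0.3712 -0.3898  0.5979] q [-2.353e+00  5.600e-01  2.140e-01  1.000e-03  2.625e+00  1.800e-02] w0.0909 F [ 1.17 -0.26 -0.22] T [-0.051  0.263  0.   ]
[[ 0.18  -0.694 -0.697]
 [ 0.18  -0.673  0.717]
 [-0.967 -0.255  0.004]]
tilt 14.76 az 45.1 | pos az -133.6 r 0.538
```

servo_tool(series=[[-1, -0.9, 0.8, 0, 0], [-1, -0.9, 0.8, 0, 0], [-1, -0.9, 0.8, 0, 0], [-1, -0.9, 0.8, 0, 0], [-1, -0.9, 0.8, 0, 0], [-1, -0.9, 0.8, 0, 0], [-1, -0.8, 0.9, 0, 0], [-1, -0.8, 0.9, 0, 0]])

```text
clock: 7.6
tool_pos: [-0.3901, -0.3964, 0.5758]
eef_rot: [-1.758, 0.452, 1.547]
force: [-0.1, -0.4, 0.3]
grip_width: 0.0911
```

```bash
python3 now.py
```

```text
t7.60 p [-0.3901 -0.3964  0.5758] q [-2.37   0.599  0.215  0.003  2.625  0.004] w0.0911 F [-0.07 -0.41  0.33] T [-0.113  0.34   0.005]
[[ 0.211 -0.686 -0.696]
 [ 0.204 -0.665  0.718]
 [-0.956 -0.293 -0.001]]
tilt 17.06 az 44.0 | pos az -134.5 r 0.556
```

servo_tool(series=[[-1, 0.4, 1, 0, 0], [-1, 0.3, 1, 0, 0], [-1, 0.3, 1, 0, 0], [-1, 0.3, 1, 0, 0], [-1, -0.3, 1, 0, 0], [-1, -0.3, 1, 0, 0], [-1, -0.3, 1, 0, 0], [-1, -0.3, 1, 0, 0]])

```text
clock: 8.4
tool_pos: [-0.5314, -0.5304, 0.3772]
eef_rot: [-1.761, 0.521, 1.595]
force: [0.5, -0.2, -0.2]
grip_width: 0.0911
```

```bash
python3 now.py
```

```text
t8.40 p [-0.5314 -0.5304  0.3772] q [-2.374  0.858  0.216  0.003  2.294  0.   ] w0.0911 F [ 0.55 -0.18 -0.22] T [-0.048  0.289  0.013]
[[ 0.163 -0.7   -0.696]
 [ 0.154 -0.678  0.718]
 [-0.975 -0.224 -0.003]]
tilt 12.96 az 43.4 | pos az -135.1 r 0.751
```

servo_tool(series=[[-1, -0.6, 1, 0, 0], [-1, -0.6, 1, 0, 0], [-1, -0.6, 1, 0, 0], [-1, -0.6, 1, 0, 0], [-1, -0.55, 1, 0, 0], [-1, -0.5, 1, 0, 0], [-1, -0.45, 1, 0, 0]])

```text
clock: 9.1
tool_pos: [-0.5939, -0.5864, 0.325]
eef_rot: [-1.759, 0.684, 1.705]
force: [-0.0, 0.1, 1.0]
grip_width: 0.0912
```

```bash
python3 now.py
```

```text
t9.10 p [-0.5939 -0.5864  0.325 ] q [-2.378  0.91   0.216  0.006  2.076 -0.003] w0.0912 F [-0.04  0.14  0.98] T [ 0.023  0.167 -0.068]
[[ 0.047 -0.717 -0.695]
 [ 0.038 -0.694  0.719]
 [-0.998 -0.06  -0.006]]
tilt 3.45 az 38.8 | pos az -135.4 r 0.835
```

servo_tool(series=[[-1, -0.35, 1, 0, 0], [-1, -0.35, 1, 0, 0], [-1, 0, 0, 0, 0]])

```text
clock: 9.4
tool_pos: [-0.6124, -0.6032, 0.3081]
eef_rot: [-1.756, 0.73, 1.735]
force: [-0.4, 0.7, -0.7]
grip_width: 0.0911
```

```bash
python3 now.py; python3 - <<'E'
from h import *
from sim import *
s=robot.get_state();p=s["tool_pos"];R=Ro.from_rotvec(s["eef_rot"]).as_matrix();q=s["qpos"]
tgt=np.array([.431,-.334,.2]);n=24
yt=np.array([np.cos(np.radians(-68.4)),np.sin(np.radians(-68.4)),0]);yl=R.T@yt
tu=np.degrees(np.arctan2(yl[2],yl[1]))/8;print("turn units",tu)
for i in range(n):
    c=cmd(R,(tgt-p)/(n-i));r=[-1,*c.round(2),round(tu/n,2)]
    p,R=step(p,R,r);qn,e=ik(p,R,q)
    print(r,p.round(3) if i%4==0 else "",qn.round(2) if i%4==0 else "","e%.4f dq%.2f"%(e,np.abs(qn-q).max()));q=qn
E
```

```text
t9.40 p [-0.6124 -0.6032  0.3081] q [-2.38   0.929  0.217  0.007  2.01  -0.004] w0.0911 F [-0.37  0.72 -0.71] T [ 0.07   0.203 -0.02 ]
[[ 0.014 -0.719 -0.695]
 [ 0.005 -0.695  0.719]
 [-1.    -0.014 -0.006]]
tilt 0.88 az 20.5 | pos az -135.4 r 0.860
turn units -8.446189467792884
[-1, np.float64(0.13), np.float64(-0.97), np.float64(-0.55), np.float64(-0.35)] [-0.569 -0.592  0.304] [-2.35  0.77  0.55  0.01  1.83 -0.03] e0.0000 dq0.33
[-1, np.float64(0.13), np.float64(-0.95), np.float64(-0.6), np.float64(-0.35)]   e0.0000 dq0.20
[-1, np.float64(0.13), np.float64(-0.92), np.float64(-0.65), np.float64(-0.35)]   e0.0000 dq0.16
[-1, np.float64(0.13), np.float64(-0.88), np.float64(-0.69), np.float64(-0.35)]   e0.0000 dq0.13
[-1, np.float64(0.13), np.float64(-0.85), np.float64(-0.73), np.float64(-0.35)] [-0.395 -0.547  0.286] [-2.22  0.46  1.17  0.01  1.53 -0.09] e0.0000 dq0.12
[-1, np.float64(0.13), np.float64(-0.81), np.float64(-0.77), np.float64(-0.35)]   e0.0000 dq0.10
[-1, np.float64(0.13), np.float64(-0.77), np.float64(-0.81), np.float64(-0.35)]   e0.0000 dq0.09
[-1, np.float64(0.13), n
[... 1154 characters left out ...]
-0.25), np.float64(-1.09), np.float64(-0.35)]   e0.0000 dq0.10
[-1, np.float64(0.13), np.float64(-0.19), np.float64(-1.1), np.float64(-0.35)]   e0.0000 dq0.10
[-1, np.float64(0.13), np.float64(-0.14), np.float64(-1.11), np.float64(-0.35)]   e0.0000 dq0.10
[-1, np.float64(0.13), np.float64(-0.09), np.float64(-1.12), np.float64(-0.35)] [ 0.3   -0.368  0.213] [-0.92  0.16  1.78  0.02  1.19  0.42] e0.0000 dq0.09
[-1, np.float64(0.13), np.float64(-0.03), np.float64(-1.12), np.float64(-0.35)]   e0.0000 dq0.08
[-1, np.float64(0.13), np.float64(0.02), np.float64(-1.12), np.float64(-0.35)]   e0.0000 dq0.08
[-1, np.float64(0.12), np.float64(0.08), np.float64(-1.13), np.float64(-0.35)]   e0.0000 dq0.07
```

servo_tool(series=[[-1, 0.1, -0.97, -0.55, -0.35], [-1, 0.1, -0.95, -0.6, -0.35], [-1, 0.1, -0.92, -0.65, -0.35], [-1, 0.1, -0.88, -0.7, -0.35], [-1, 0.1, -0.85, -0.75, -0.35], [-1, 0.1, -0.8, -0.8, -0.35], [-1, 0.1, -0.75, -0.8, -0.35], [-1, 0.1, -0.7, -0.85, -0.35]])

```text
clock: 10.2
tool_pos: [-0.2746, -0.522, 0.271]
eef_rot: [-2.0, 0.403, 1.96]
force: [0.2, -0.2, -0.2]
grip_width: 0.0915
```

servo_tool(series=[[-1, 0.1, -0.7, -0.9, -0.35], [-1, 0.1, -0.65, -0.9, -0.35], [-1, 0.1, -0.6, -0.95, -0.35], [-1, 0.1, -0.55, -1, -0.35], [-1, 0.1, -0.5, -1, -0.35], [-1, 0.1, -0.45, -1, -0.35], [-1, 0.1, -0.4, -1, -0.35], [-1, 0.1, -0.35, -1, -0.35]])

```text
clock: 11.0
tool_pos: [0.084, -0.4246, 0.2494]
eef_rot: [-2.231, -0.005, 2.173]
force: [0.5, -1.0, -0.9]
grip_width: 0.0912
```

```bash
python3 now.py; python3 - <<'E'
from h import *
from sim import *
s=robot.get_state();p=s["tool_pos"];R=Ro.from_rotvec(s["eef_rot"]).as_matrix();q=s["qpos"]
tgt=np.array([.431,-.334,.2]);n=int(np.ceil(np.linalg.norm(tgt-p)/.042))
yt=np.array([np.cos(np.radians(-68.4)),np.sin(np.radians(-68.4)),0]);yl=R.T@yt
tu=np.degrees(np.arctan2(yl[2],yl[1]))/8;print("turn units",tu)
for i in range(n):
    c=cmd(R,(tgt-p)/(n-i));r=[-1,*c.round(2),round(tu/n,2)]
    p,R=step(p,R,r);print(*r)
E
```

```text
t11.00 p [ 0.084  -0.4246  0.2494] q [-1.425  0.078  1.788  0.031  1.292  0.154] w0.0912 F [ 0.45 -0.96 -0.9 ] T [-0.015  0.126 -0.003]
[[ 0.027 -0.017 -1.   ]
 [ 0.021 -1.     0.017]
 [-0.999 -0.021 -0.026]]
tilt 1.94 az 38.1 | pos az -78.8 r 0.433
turn units -2.8226986870536668
-1 0.17 -0.26 -0.96 -0.31
-1 0.17 -0.22 -0.97 -0.31
-1 0.17 -0.18 -0.97 -0.31
-1 0.17 -0.14 -0.98 -0.31
-1 0.17 -0.1 -0.99 -0.31
-1 0.17 -0.05 -0.99 -0.31
-1 0.16 -0.01 -0.99 -0.31
-1 0.17 0.03 -0.99 -0.31
-1 0.16 0.07 -0.99 -0.31
```

servo_tool(series=[[-1, 0.15, -0.25, -0.96, -0.32], [-1, 0.15, -0.2, -0.96, -0.32], [-1, 0.15, -0.18, -0.97, -0.32], [-1, 0.15, -0.14, -0.98, -0.32], [-1, 0.15, -0.1, -1, -0.32], [-1, 0.15, -0.05, -1, -0.32], [-1, 0.15, 0, -1, -0.3], [-1, 0.15, 0.03, -1, -0.3]])

```text
clock: 11.8
tool_pos: [0.404, -0.3335, 0.2118]
eef_rot: [2.066, 0.381, -2.008]
force: [-0.4, -0.0, -0.3]
grip_width: 0.091
```

```bash
python3 now.py; cat > fit.py <<'E'
from h import *
from scipy.optimize import minimize
def hull(n,v,L=.096,r=.018,z=.055):
    a=np.linspace(0,2*np.pi,40);ax=np.array([np.cos(v[2]),np.sin(v[2]),0]);l=np.array([-ax[1],ax[0],0]);u=np.array([0,0,1])
    c=np.array([v[0],v[1],z]);P=np.concatenate([c+s*ax*L/2+r*(np.cos(a)[:,None]*l+np.sin(a)[:,None]*u) for s in(-1,1)])
    return cv2.convexHull(proj(n,P).astype(np.float32))
def mask(h,box,k=4):
    x0,y0,x1,y1=box;m=np.zeros(((y1-y0)*k,(x1-x0)*k),np.uint8)
    cv2.fillPoly(m,[np.round((h[:,0]-[x0,y0]+.5)*k*16).astype(int)],255,shift=4);return cv2.resize(m,(x1-x0,y1-y0),interpolation=cv2.INTER_AREA)/255.
if __name__=="__main__":
  for n,box,th in(("side",(330,380,400,450),None),("top",(435,275,485,335),None)):
    g=cv2.cvtColor(cv2.imread(f"pics/{n}0.png"),cv2.COLOR_BGR2GRAY).astype(float);x0,y0,x1,y1=box
    g=cv2.GaussianBlur(g,(0,0),.5)[y0:y1,x0:x1]
    def cost(v):
        # contrast inside rim vs outside rim: maximise boundary gradient
        h=hull(n,[v[0],v[1],v[2]]);m=mask(h,box);
        hi=hull(n,v,.096-.008,.018-.004);ho=hull(n,v,.096+.008,.018+.004)
        mi=m-mask(hi,box);mo=mask(ho,box)-m
        return -( (g*mi).sum()/mi.sum()-(g*mo).sum()/mo.sum())
    best=None
    for dx in(-.006,0,.006):
      for dy in(-.006,0,.006):
        r=minimize(cost,[.4306+dx,-.3341+dy,.377],method="Nelder-Mead",options=dict(initial_simplex=[[.4306+dx,-.3341+dy,.377],[.4336+dx,-.3341+dy,.377],[.4306+dx,-.3311+dy,.377],[.4306+dx,-.3341+dy,.42]]))
        if best is None or r.fun<best.fun:best=r
    print(n,best.x,np.degrees(best.x[2]),best.fun)
    b=cv2.resize(cv2.imread(f"pics/{n}0.png")[y0:y1,x0:x1],None,fx=8,fy=8,interpolation=cv2.INTER_CUBIC)
    cv2.polylines(b,[((hull(n,best.x)[:,0]-[x0,y0]+.5)*8).astype(int)],True,(0,255,0),1);cv2.imwrite(f"pics/sp_{n}.png",b)
E
python3 fit.py
```

```text
t11.80 p [ 0.404  -0.3335  0.2118] q [-0.733  0.239  1.686  0.035  1.214  0.473] w0.0910 F [-0.39 -0.02 -0.27] T [-0.056  0.18  -0.062]
[[ 0.024  0.345 -0.938]
 [ 0.023 -0.939 -0.344]
 [-0.999 -0.013 -0.031]]
tilt 1.91 az 42.7 | pos az -39.5 r 0.524
side [ 0.42985268 -0.33862315  0.41250028] 23.634524860256747 -24.597255319809605
top [ 0.43116271 -0.33101734  0.43482524] 24.913651353795455 -22.227336597480445
```

```bash
python3 - <<'E'
import cv2,numpy as np
a=cv2.imread("pics/sp_side.png");b=cv2.imread("pics/sp_top.png")
h=max(a.shape[0],b.shape[0]);c=np.zeros((h,a.shape[1]+b.shape[1],3),np.uint8);c[:a.shape[0],:a.shape[1]]=a;c[:b.shape[0],a.shape[1]:]=b
cv2.imwrite("pics/sp_both.png",cv2.resize(c,None,fx=.8,fy=.8))
E
```

```text
(no output)
```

View pics/sp_both.png

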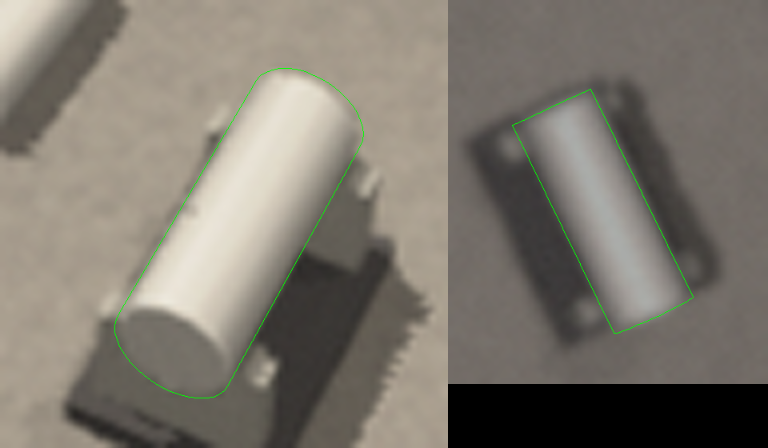

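```bash
cat > go.py <<'E'
import sys
from h import *
from sim import *
# go.py x y z yaz(deg) n : rows to target TCP, jaw azimuth yaz ('-' keep)
s=robot.get_state();p=s["tool_pos"];R=Ro.from_rotvec(s["eef_rot"]).as_matrix();q=s["qpos"]
tgt=np.array([float(a) for a in sys.argv[1:4]]);n=int(sys.argv[5]);tu=0
if sys.argv[4]!='-':
    a=np.radians(float(sys.argv[4]));yl=R.T@[np.cos(a),np.sin(a),0];tu=np.degrees(np.arctan2(yl[2],yl[1]))/8
print("turn",tu,"dist",np.linalg.norm(tgt-p))
for i in range(n):
    c=cmd(R,(tgt-p)/(n-i));r=[*c.round(2),round(tu/n,2)]
    p,R=step(p,R,[0]+r);qn,e=ik(p,R,q);print(*r,"| q",qn.round(2),"e%.3f dq%.2f"%(e,np.abs(qn-q).max()));q=qn
E
python3 go.py .4305 -.335 .1 -66 4
```

```text
turn -0.4802701375335531 dist 0.11488362163266995
0.7 0.07 -0.13 -0.12 | q [-0.73  0.27  1.72  0.04  1.15  0.46] e0.000 dq0.06
0.7 0.08 -0.13 -0.12 | q [-0.72  0.3   1.75  0.04  1.09  0.45] e0.000 dq0.06
0.7 0.08 -0.13 -0.12 | q [-0.71  0.33  1.78  0.04  1.03  0.44] e0.000 dq0.06
0.71 0.08 -0.13 -0.12 | q [-0.7   0.37  1.8   0.04  0.97  0.43] e0.000 dq0.06
```

servo_tool(series=[[-1, 0.7, 0.08, -0.13, -0.12], [-1, 0.7, 0.08, -0.13, -0.12], [-1, 0.7, 0.08, -0.13, -0.12], [-1, 0.7, 0.08, -0.13, -0.12], [-1, 0, 0, 0, 0]])

```text
clock: 12.3
tool_pos: [0.4373, -0.3318, 0.097]
eef_rot: [2.02, 0.455, -1.961]
force: [0.2, 0.4, 0.5]
grip_width: 0.0912
```

```bash
python3 now.py; python3 go.py .4305 -.335 .037 -66 2;  python3 - <<'E'
from h import *
for n,b in(("side",(300,330,420,460)),("top",(400,240,520,350))):
    crop(None,b,5,f"g1{n}.png",robot.camera(n)[:,:,::-1])
a=cv2.imread("pics/g1side.png");b=cv2.imread("pics/g1top.png");h=max(a.shape[0],b.shape[0])
c=np.zeros((h,a.shape[1]+b.shape[1],3),np.uint8);c[:a.shape[0],:a.shape[1]]=a;c[:b.shape[0],a.shape[1]:]=b
cv2.imwrite("pics/g1.png",cv2.resize(c,None,fx=.66,fy=.66))
E
```

```text
t12.30 p [ 0.4373 -0.3318  0.097 ] q [-0.691  0.378  1.797  0.042  0.963  0.425] w0.0912 F [0.16 0.38 0.54] T [-0.031  0.192  0.033]
[[ 0.024  0.418 -0.908]
 [ 0.024 -0.908 -0.417]
 [-0.999 -0.012 -0.032]]
tilt 1.97 az 45.0 | pos az -37.2 r 0.549
turn 0.08583288832089764 dist 0.060450206128632
0.75 0.01 0.12 0.04 | q [-0.7   0.41  1.84  0.04  0.89  0.42] e0.000 dq0.07
0.74 0.01 0.12 0.04 | q [-0.7   0.44  1.87  0.05  0.82  0.42] e0.000 dq0.07
```

View pics/g1.png

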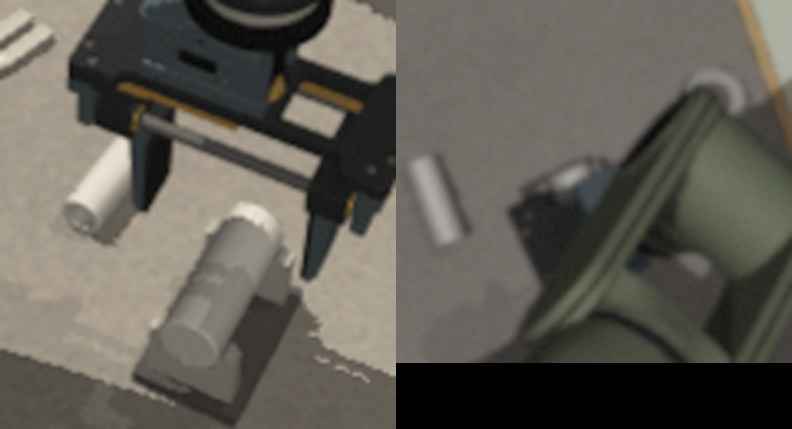

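servo_tool(series=[[-0.35, 0.1, 0, 0.12, 0.04], [-0.35, 0.1, 0, 0.12, 0], [-0.35, 0.65, 0, 0, 0], [-0.35, 0.65, 0, 0, 0], [-0.35, 0, 0, 0, 0]])

```text
clock: 12.9
tool_pos: [0.4326, -0.341, 0.0461]
eef_rot: [2.031, 0.427, -1.947]
force: [-0.0, 0.0, 0.2]
grip_width: 0.0618
```

```bash
python3 now.py; python3 go.py .4305 -.335 .036 -66 1;  python3 - <<'E'
from h import *
for n,b in(("side",(300,330,420,460)),):
    crop(None,b,5,f"g2{n}.png",robot.camera(n)[:,:,::-1])
E
```

```text
t12.90 p [ 0.4326 -0.341   0.0461] q [-0.709  0.432  1.867  0.046  0.819  0.409] w0.0618 F [-0.04  0.02  0.16] T [-0.076  0.218 -0.031]
[[ 0.04   0.409 -0.912]
 [ 0.01  -0.912 -0.409]
 [-0.999  0.007 -0.041]]
tilt 2.37 az 14.0 | pos az -38.2 r 0.551
turn 0.02049290358755231 dist 0.011937036409271781
0.25 -0.16 -0.0 0.02 | q [-0.7   0.44  1.89  0.05  0.79  0.42] e0.000 dq0.03
```

View pics/g2side.png

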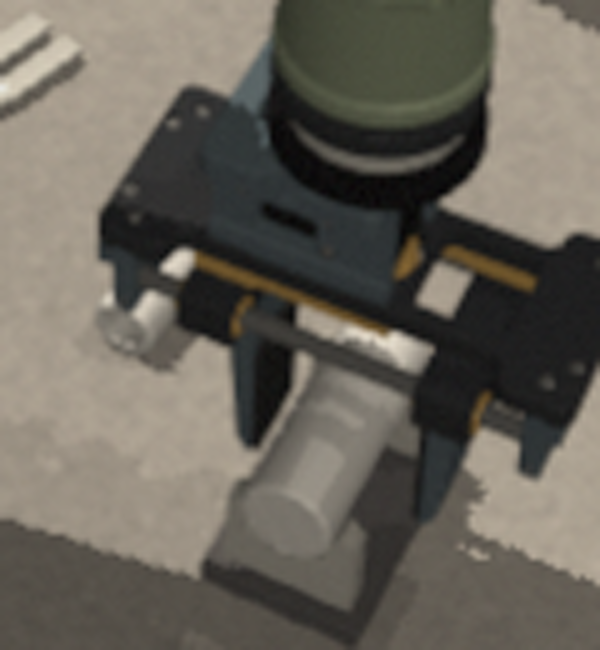

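servo_tool(series=[[-0.35, 0.25, -0.08, 0, 0], [0.1, 0, 0, 0, 0], [0.1, 0, 0, 0, 0], [0.1, 0, 0, 0, 0]], newtons=6)

```text
clock: 13.35
tool_pos: [0.4327, -0.3382, 0.0408]
eef_rot: [2.036, 0.423, -1.943]
force: [-1.2, 7.3, 0.7]
grip_width: 0.042
```

servo_tool(series=[[0.4, 0, 0, 0, 0], [0.4, 0, 0, 0, 0], [0.4, 0, 0, 0, 0]], newtons=6)

```text
clock: 13.65
tool_pos: [0.431, -0.3342, 0.041]
eef_rot: [2.037, 0.431, -1.948]
force: [0.9, 0.2, -2.1]
grip_width: 0.0346
```

```bash
python3 now.py
```

```text
t13.65 p [ 0.431  -0.3342  0.041 ] q [-0.704  0.433  1.883  0.053  0.805  0.411] w0.0346 F [ 0.86  0.21 -2.14] T [-0.105  0.205  0.03 ]
[[ 0.041  0.407 -0.913]
 [ 0.016 -0.913 -0.407]
 [-0.999  0.002 -0.044]]
tilt 2.52 az 20.8 | pos az -37.8 r 0.545
```

servo_tool(series=[[0.1, 0, 0, 0, 0], [0.1, 0.15, 0, 0, 0], [0.1, 0.03, 0, 0, 0], [0.5, 0, 0, 0, 0], [0.5, 0, 0, 0, 0], [0.5, 0, 0, 0, 0]], newtons=25)

```text
clock: 14.25
tool_pos: [0.4319, -0.334, 0.0342]
eef_rot: [2.039, 0.43, -1.948]
force: [-0.4, 0.4, 0.5]
grip_width: 0.034
```

```bash
python3 now.py
```

```text
t14.25 p [ 0.4319 -0.334   0.0342] q [-0.704  0.442  1.889  0.056  0.79   0.41 ] w0.0340 F [-0.37  0.39  0.53] T [0.032 0.167 0.021]
[[ 0.042  0.406 -0.913]
 [ 0.016 -0.914 -0.406]
 [-0.999  0.002 -0.045]]
tilt 2.59 az 21.1 | pos az -37.7 r 0.546
```

servo_tool(series=[[0.5, -0.3, 0, 0, 0], [0.5, -0.8, 0, 0, 0], [0.5, -0.8, 0, 0, 0], [0.5, -0.5, 0, 0, 0], [0.5, 0, 0, 0, 0]], newtons=25)

```text
clock: 14.75
tool_pos: [0.4274, -0.3372, 0.1346]
eef_rot: [2.036, 0.428, -1.948]
force: [-0.1, -0.2, -2.0]
grip_width: 0.0336
```

```bash
python3 now.py; python3 - <<'E'
from h import *
for n,b in(("side",(280,300,420,440)),):
    crop(None,b,5,f"g3{n}.png",robot.camera(n)[:,:,::-1])
E
```

```text
t14.75 p [ 0.4274 -0.3372  0.1346] q [-0.712  0.324  1.773  0.043  1.022  0.418] w0.0336 F [-0.15 -0.19 -1.98] T [-0.101  0.132  0.022]
[[ 0.041  0.407 -0.913]
 [ 0.013 -0.914 -0.407]
 [-0.999  0.005 -0.043]]
tilt 2.49 az 17.9 | pos az -38.3 r 0.544
```

View pics/g3side.png

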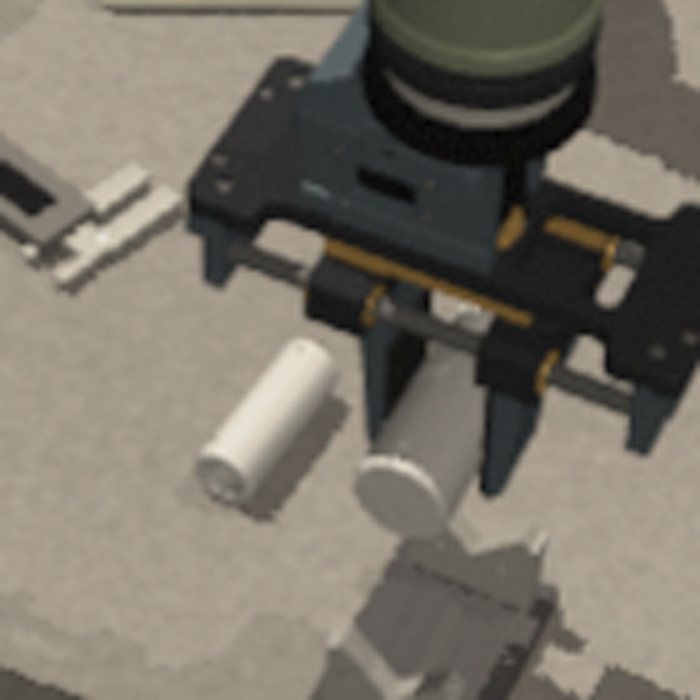

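```bash
python3 go.py .530 .055 .15 6.7 12
```

```text
turn -9.08559744704474 dist 0.4053751610852062
-0.01 -0.66 -0.53 -0.76 | q [-0.65  0.3   1.8   0.04  1.01  0.37] e0.000 dq0.06
-0.01 -0.6 -0.6 -0.76 | q [-0.59  0.29  1.83  0.04  1.    0.33] e0.000 dq0.06
-0.02 -0.53 -0.66 -0.76 | q [-0.53  0.27  1.84  0.04  1.    0.28] e0.000 dq0.06
-0.01 -0.46 -0.71 -0.76 | q [-0.46  0.26  1.86  0.04  1.    0.25] e0.000 dq0.07
-0.02 -0.38 -0.75 -0.76 | q [-0.4   0.25  1.87  0.03  0.99  0.21] e0.000 dq0.07
-0.01 -0.3 -0.79 -0.76 | q [-0.33  0.25  1.87  0.03  0.99  0.17] e0.000 dq0.07
-0.02 -0.21 -0.82 -0.76 | q [-0.26  0.24  1.87  0.03  1.    0.14] e0.000 dq0.07
-0.01 -0.13 -0.83 -0.76 | q [-0.19  0.25  1.86  0.03  1.    0.1 ] e0.000 dq0.07
-0.02 -0.04 -0.84 -0.76 | q [-0.12  0.25  1.85  0.02  1.    0.06] e0.000 dq0.07
-0.01 0.05 -0.84 -0.76 | q [-0.05  0.26  1.84  0.02  1.01  0.03] e0.000 dq0.07
-0.02 0.14 -0.83 -0.76 | q [ 0.01  0.27  1.81  0.02  1.02 -0.01] e0.000 dq0.06
-0.01 0.23 -0.82 -0.76 | q [ 0.07  0.28  1.79  0.01  1.03 -0.05] e0.000 dq0.06
```

servo_tool(series=[[0.5, 0, -0.65, -0.55, -0.76], [0.5, 0, -0.6, -0.6, -0.76], [0.5, 0, -0.53, -0.66, -0.76], [0.5, 0, -0.46, -0.7, -0.76], [0.5, 0, -0.38, -0.75, -0.76], [0.5, 0, -0.3, -0.8, -0.76], [0.5, 0, -0.2, -0.82, -0.76], [0.5, 0, -0.13, -0.83, -0.76]])

```text
clock: 15.6
tool_pos: [0.49, -0.0685, 0.1289]
eef_rot: [1.436, 1.064, -1.384]
force: [-0.1, -0.3, -2.8]
grip_width: 0.0338
```

```bash
python3 now.py; python3 go.py .530 .055 .15 6.7 4
```

```text
t15.60 p [ 0.49   -0.0685  0.1289] q [-0.176  0.258  1.888  0.026  0.975  0.086] w0.0338 F [-0.11 -0.29 -2.84] T [-0.07   0.083 -0.037]
[[ 0.024  0.962 -0.273]
 [ 0.017 -0.274 -0.962]
 [-1.     0.019 -0.023]]
tilt 1.70 az 35.4 | pos az -8.0 r 0.495
turn -2.8201815710826956 dist 0.1315141542157275
-0.11 0.03 -0.81 -0.71 | q [-0.11  0.26  1.87  0.02  0.99  0.05] e0.000 dq0.07
-0.11 0.11 -0.81 -0.71 | q [-0.05  0.27  1.84  0.02  1.01  0.02] e0.000 dq0.06
-0.11 0.19 -0.79 -0.71 | q [ 0.01  0.28  1.81  0.02  1.03 -0.02] e0.000 dq0.06
-0.12 0.27 -0.77 -0.71 | q [ 0.07  0.29  1.78  0.02  1.05 -0.06] e0.000 dq0.06
```

servo_tool(series=[[0.5, 0.2, 0.03, -0.8, -0.72], [0.5, 0.3, 0.1, -0.8, -0.72], [0.5, 0.3, 0.2, -0.75, -0.72], [0.5, 0.4, 0.25, -0.7, -0.68], [0.5, 0, 0, 0, 0]])

```text
clock: 16.1
tool_pos: [0.5269, 0.0595, 0.0757]
eef_rot: [1.122, 1.273, -1.084]
force: [-0.5, -0.5, -2.3]
grip_width: 0.0339
```

```bash
python3 now.py; python3 go.py .5298 .069 .0412 6.7 2; python3 - <<'E'
from h import *
for n,b in(("side",(190,180,340,310)),("top",(220,220,350,330))):
    i=robot.camera(n)[:,:,::-1];cv2.imwrite(f"pics/{n}1.png",i);crop(None,b,5,f"p1{n}.png",i)
E
```

```text
t16.10 p [0.5269 0.0595 0.0757] q [ 0.081  0.372  1.875  0.02   0.879 -0.074] w0.0339 F [-0.54 -0.54 -2.34] T [-0.103  0.135  0.028]
[[ 0.015  0.99   0.142]
 [ 0.017  0.142 -0.99 ]
 [-1.     0.017 -0.014]]
tilt 1.28 az 48.0 | pos az 6.4 r 0.530
turn 0.18537509843835331 dist 0.03593928977220345
0.43 0.05 -0.11 0.09 | q [ 0.09  0.4   1.89  0.02  0.84 -0.05] e0.000 dq0.04
0.44 0.04 -0.1 0.09 | q [ 0.1   0.42  1.9   0.02  0.8  -0.03] e0.000 dq0.04
```

View pics/p1side.png

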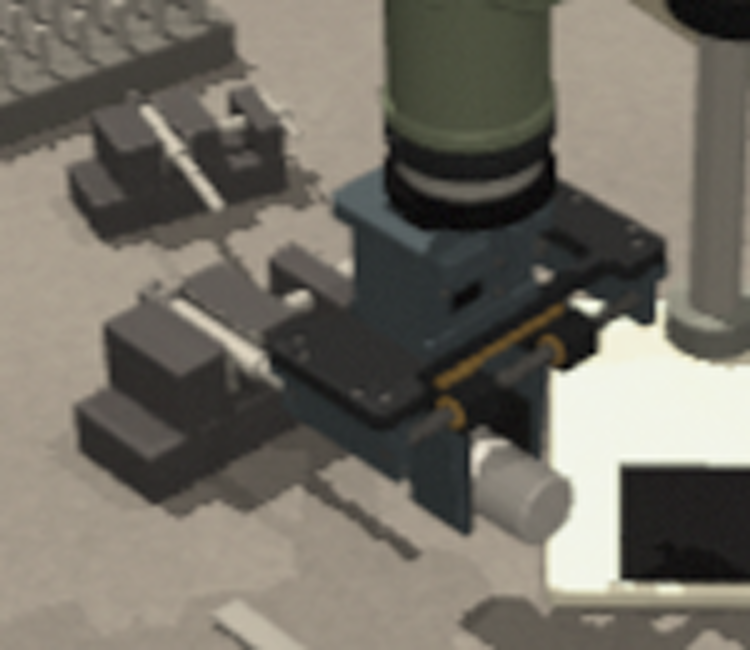

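View pics/p1top.png

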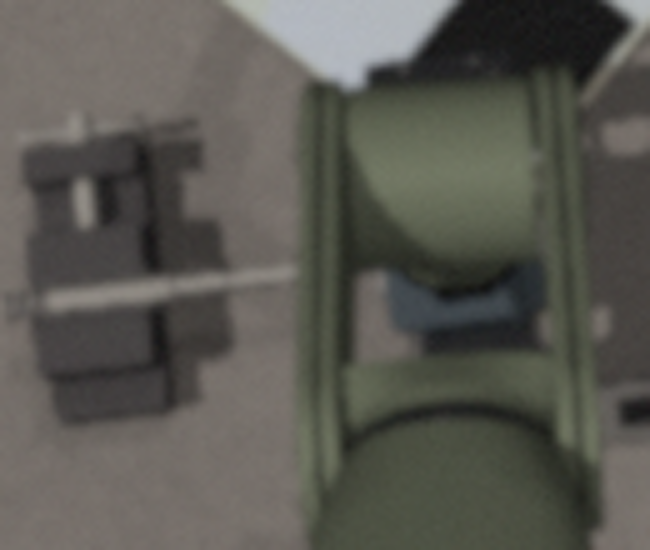

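```bash
cat > sp.py <<'E'
from h import *
ST=np.array([.045,0,-.999]);OFF=np.array([-.0018,0,0]) # spacer axis dir / centre offset in tool (rel grasp pt)
def spacer(s):
    R=Ro.from_rotvec(s["eef_rot"]).as_matrix();g=s["tool_pos"]-.019*R[:,0];c=g+R@OFF;u=R@ST
    return c,u,c+.048*u
def cyl(n,c,u,L=.096,r=.018):
    a=np.linspace(0,2*np.pi,40);l=np.cross(u,[0,0,1.]);
    if np.linalg.norm(l)<.1:l=np.cross(u,[1.,0,0])
    l/=np.linalg.norm(l);w=np.cross(u,l)
    return [proj(n,c+s*u*L/2+r*(np.cos(a)[:,None]*l+np.sin(a)[:,None]*w)) for s in(-1,1)]
def draw(img,n,c,u,box,k,name):
    x0,y0,x1,y1=box;b=cv2.resize(img[y0:y1,x0:x1],None,fx=k,fy=k,interpolation=cv2.INTER_CUBIC)
    for e in cyl(n,c,u):cv2.polylines(b,[np.round((e-[x0,y0]+.5)*k).astype(int)],True,(0,255,0),1)
    cv2.imwrite("pics/"+name,b)
E
python3 - <<'E'
from sp import *
s=robot.get_state();c,u,m=spacer(s);print(c,u,m,np.degrees(np.arctan2(u[1],u[0])))
draw(cv2.imread("pics/side1.png"),"side",c,u,(260,240,320,300),10,"p2.png")
E
```

```text
[0.52664166 0.05677659 0.09813428] [-0.13783539  0.98995473 -0.03189103] [0.52002556 0.10429442 0.09660351] 97.92656278650357
```

View pics/p2.png

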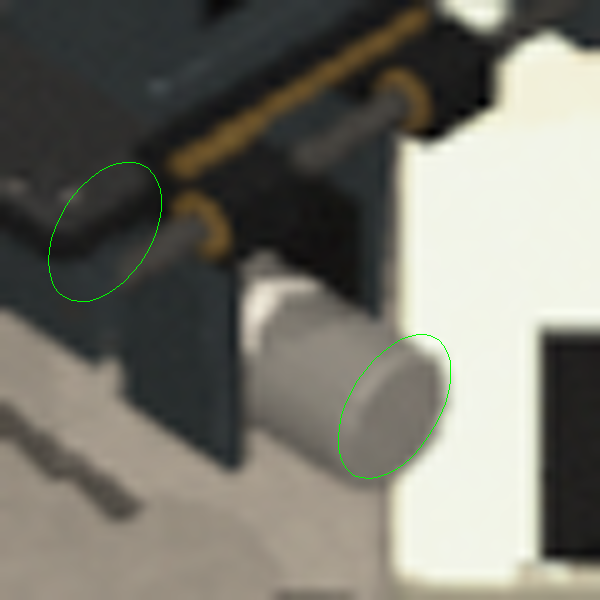

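```bash
python3 - <<'E'
from sp import *
print(onz("side",[(261,265.3),(261,264.5),(261.3,264.5)],.062),onz("side",[(180+305/5,170+412/5-.8),(180+225/5,170+355/5-.8)],.062))
i=cv2.imread("pics/side0.png");crop(None,(215,235,275,280),12,"p3.png",i)
E
```

```text
[[0.52140379 0.14571406 0.062     ]
 [0.5231695  0.14830502 0.062     ]
 [0.52374866 0.14786778 0.062     ]] [[0.5128163  0.22118983 0.062     ]
 [0.50660242 0.28634501 0.062     ]]
```

View pics/p3.png

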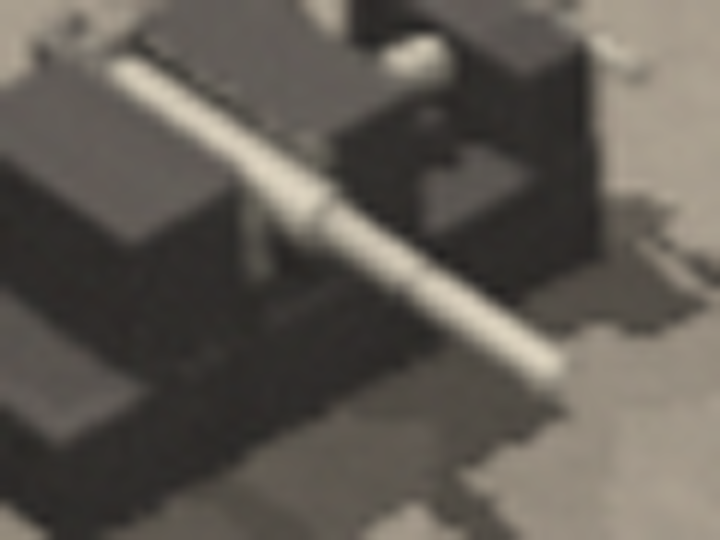

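```bash
python3 go.py .5293 .0808 .042 6.7 3
```

```text
turn 0.15933220031836468 dist 0.04261358950580884
0.3 0.04 -0.19 0.05 | q [ 0.09  0.38  1.88  0.02  0.85 -0.05] e0.000 dq0.03
0.3 0.04 -0.19 0.05 | q [ 0.11  0.4   1.89  0.02  0.83 -0.03] e0.000 dq0.03
0.29 0.04 -0.19 0.05 | q [ 0.12  0.42  1.9   0.02  0.8  -0.01] e0.000 dq0.03
```

servo_tool(series=[[0.5, 0.4, 0.04, -0.15, 0.05], [0.5, 0.3, 0.04, -0.15, 0.05], [0.5, 0.18, 0.04, -0.15, 0.05], [0.5, 0, 0, 0, 0]])

```text
clock: 16.6
tool_pos: [0.5298, 0.0732, 0.0415]
eef_rot: [1.145, 1.256, -1.108]
force: [-0.0, 0.2, -2.6]
grip_width: 0.0337
```

```bash
python3 now.py; python3 go.py .5293 .0808 .042 6.7 1; python3 - <<'E'
from sp import *
s=robot.get_state();c,u,m=spacer(s);print(c,u,m,np.degrees(np.arctan2(u[1],u[0])))
i=robot.camera("side")[:,:,::-1];draw(i,"side",c,u,(220,220,310,300),8,"p4.png")
E
```

```text
t16.60 p [0.5298 0.0732 0.0415] q [ 0.108  0.42   1.904  0.017  0.799 -0.014] w0.0337 F [-0.01  0.2  -2.62] T [-0.092  0.08  -0.002]
[[ 0.017  0.994  0.111]
 [ 0.014  0.111 -0.994]
 [-1.     0.019 -0.012]]
tilt 1.27 az 39.2 | pos az 7.9 r 0.535
turn -0.04274128609118935 dist 0.007603361851304544
-0.01 0.01 -0.19 -0.04 | q [ 0.12  0.42  1.9   0.02  0.8  -0.01] e0.000 dq0.01
[0.52940992 0.07293731 0.06228318] [-0.10985261  0.99341313 -0.03299625] [0.52413699 0.12062114 0.06069936] 96.31018687461733
```

View pics/p4.png

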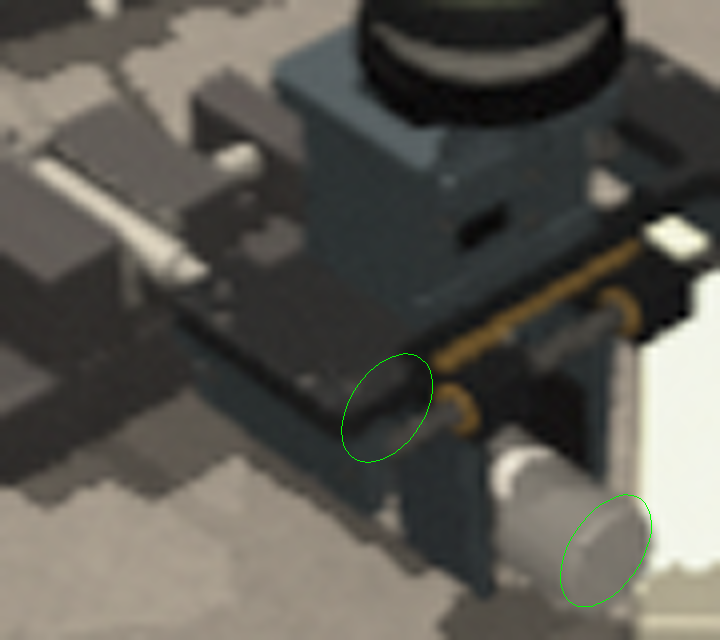

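servo_tool(series=[[0.5, 0, 0, -0.3, 0], [0.5, 0, 0, -0.25, 0], [0.5, 0, 0, -0.15, 0], [0.5, 0, 0, -0.12, 0]])

```text
clock: 17.05
tool_pos: [0.5273, 0.1074, 0.0442]
eef_rot: [1.148, 1.252, -1.106]
force: [-0.4, -0.2, -1.8]
grip_width: 0.0338
```

```bash
python3 now.py;python3 - <<'E'
from sp import *
s=robot.get_state();c,u,m=spacer(s);print(c,u,m,np.degrees(np.arctan2(u[1],u[0])))
E
```

```text
t17.05 p [0.5273 0.1074 0.0442] q [0.173 0.419 1.897 0.015 0.802 0.054] w0.0338 F [-0.38 -0.17 -1.8 ] T [-0.03   0.008  0.048]
[[ 0.021  0.994  0.109]
 [ 0.014  0.109 -0.994]
 [-1.     0.023 -0.012]]
tilt 1.48 az 33.8 | pos az 11.5 r 0.538
[0.52686613 0.10713367 0.06500685] [-0.10813707  0.9935987  -0.03307575] [0.52167555 0.15482641 0.06341921] 96.21126759972533
```

servo_tool(series=[[0.5, 0.05, -0.03, -0.15, 0], [0.5, 0.02, 0, -0.15, 0], [0.5, 0, 0, -0.15, 0], [0.5, 0, 0, -0.15, 0]])

```text
clock: 17.45
tool_pos: [0.523, 0.1333, 0.0421]
eef_rot: [1.147, 1.252, -1.105]
force: [-0.1, -0.9, -1.2]
grip_width: 0.0335
```

```bash
python3 now.py;python3 - <<'E'
from sp import *
s=robot.get_state();c,u,m=spacer(s);print(c,u,m,np.degrees(np.arctan2(u[1],u[0])))
i=robot.camera("side")[:,:,::-1];draw(i,"side",c,u,(220,220,310,300),8,"p5.png")
E
```

```text
t17.45 p [0.523  0.1333 0.0421] q [0.223 0.423 1.896 0.012 0.798 0.104] w0.0335 F [-0.11 -0.88 -1.2 ] T [-0.129  0.139  0.026]
[[ 0.022  0.994  0.11 ]
 [ 0.014  0.11  -0.994]
 [-1.     0.023 -0.011]]
tilt 1.47 az 32.3 | pos az 14.3 r 0.540
[0.52254448 0.13297086 0.0628661 ] [-0.10931711  0.99344675 -0.03375382] [0.51729725 0.18065631 0.06124592] 96.27946177020745
```

View pics/p5.png

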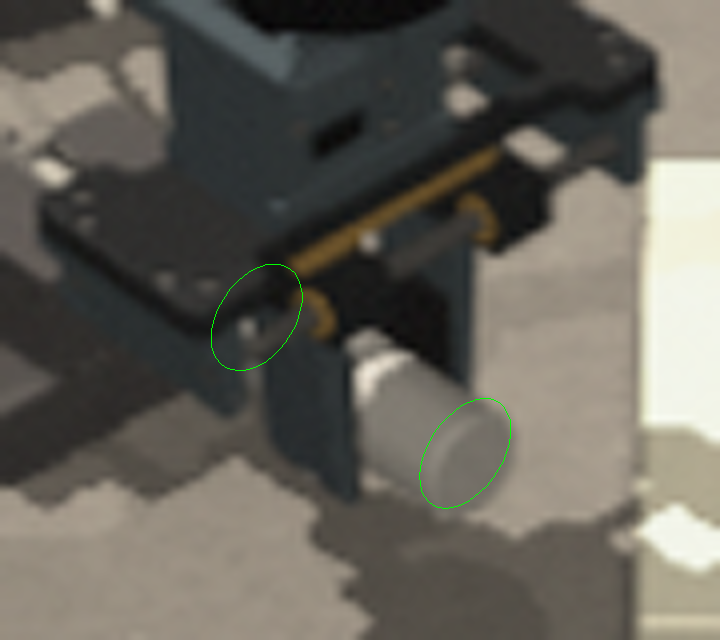

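servo_tool(series=[[0.5, 0, 0, -0.1, 0], [0.5, 0, 0, -0.1, 0], [0.5, 0, 0, -0.06, 0]])

```text
clock: 17.8
tool_pos: [0.522, 0.1418, 0.0422]
eef_rot: [1.139, 1.249, -1.105]
force: [1.5, -15.6, 0.5]
grip_width: 0.0338
```

```bash
python3 now.py
```

```text
t17.80 p [0.522  0.1418 0.0422] q [0.243 0.425 1.892 0.003 0.801 0.126] w0.0338 F [  1.49 -15.61   0.52] T [-2.733 -0.293 -0.09 ]
[[ 0.022  0.993  0.115]
 [ 0.007  0.115 -0.993]
 [-1.     0.023 -0.005]]
tilt 1.33 az 18.4 | pos az 15.2 r 0.541
```

servo_tool(series=[[0.5, 0, 0, 0, 0], [0.5, 0, 0, 0.1, 0], [0.5, 0, 0, 0.25, 0], [0.5, 0, 0, 0.4, 0], [0.5, 0, 0, 0.5, 0]])

```text
clock: 18.3
tool_pos: [0.5284, 0.0922, 0.0422]
eef_rot: [1.139, 1.25, -1.101]
force: [0.2, -0.7, -3.2]
grip_width: 0.0334
```

```bash
python3 now.py
```

```text
t18.30 p [0.5284 0.0922 0.0422] q [0.148 0.419 1.904 0.008 0.794 0.025] w0.0334 F [ 0.19 -0.74 -3.23] T [-0.065  0.054  0.014]
[[ 0.023  0.993  0.117]
 [ 0.009  0.117 -0.993]
 [-1.     0.024 -0.006]]
tilt 1.44 az 21.3 | pos az 9.9 r 0.536
```

servo_tool(series=[[0.5, 0, 0, 0.6, 0], [0.5, -0.2, 0, 0.4, 0], [0.5, -0.8, 0, 0.1, 0], [0.5, -1, -0.2, 0, 0]], newtons=30)

```text
clock: 18.7
tool_pos: [0.5211, 0.0405, 0.1178]
eef_rot: [1.136, 1.257, -1.113]
force: [0.7, 0.6, -1.5]
grip_width: 0.0337
```

```bash
python3 now.py; python3 - <<'E'
from sim import *
from scan import toolR
q=np.array([1.12,.2,.214,0,1.17+.03,1.57]);q[4]=np.pi/2+.045-q[1]-q[2]
for q6 in(1.57,):
    q[5]=q6;p,R=fk(q);print(p,R.round(2));x=R[:,0];phi=np.arctan2(x[1],x[0])
    L=np.array([.655,.032,.162]);end=L+.0208*x
    W=[np.array([.5,.1,.85]),np.array([.5,-.2,.7]),end-.15*x+[0,0,.25],end-.15*x,end]
    for w in W:
        p0=fk(q)[0];n=int(np.linalg.norm(w-p0)/.04)+1
        for i in range(n):
            t=p0+(w-p0)*(i+1)/n;qn,e=ik(t,R,q);d=np.abs(qn-q).max();q=qn
            if d>.25 or e>1e-3:print("   ",i,t.round(2),q.round(2),"e%.3f d%.2f"%(e,d))
        print(w.round(3),q.round(2),"e%.3f"%e)
E
```

```text
t18.70 p [0.5211 0.0405 0.1178] q [ 0.051  0.315  1.835  0.008  0.979 -0.067] w0.0337 F [ 0.68  0.61 -1.45] T [-0.056  0.023 -0.035]
[[ 0.012  0.993  0.113]
 [ 0.008  0.113 -0.994]
 [-1.     0.012 -0.006]]
tilt 0.80 az 33.0 | pos az 4.4 r 0.523
[0.26942624 0.58301793 1.07566257] [[ 0.44  0.9  -0.02]
 [ 0.9  -0.44 -0.04]
 [-0.04  0.   -1.  ]]
[0.5  0.1  0.85] [-0.54  0.02  1.16  1.56  1.67  0.38] e0.000
[ 0.5 -0.2  0.7] [-0.97  0.34  1.13  1.58  2.1   0.09] e0.000
[ 0.599 -0.084  0.418] [-0.72  0.44  1.68  1.39  1.78 -0.58] e0.000
[ 0.599 -0.084  0.168] [-0.72  0.78  1.86  1.31  1.66 -1.09] e0.000
[0.664 0.051 0.161] [-0.47  0.77  1.91  1.53  1.54 -1.12] e0.000
```

```bash
python3 go.py .41 .13 .36 -5 8 | cut -d'|' -f1; python3 - <<'E'
E
```

```text
turn 1.4394582097398587 dist 0.2810943894979063
-0.76 -0.3 -0.32 0.18 
-0.76 -0.31 -0.31 0.18 
-0.76 -0.32 -0.31 0.18 
-0.76 -0.33 -0.3 0.18 
-0.76 -0.34 -0.29 0.18 
-0.76 -0.34 -0.28 0.18 
-0.75 -0.35 -0.27 0.18 
-0.76 -0.35 -0.27 0.18
```

servo_tool(series=[[0.5, -0.6, -0.8, 0, 0], [0.5, -0.75, -0.6, -0.2, 0.2], [0.5, -0.8, -0.35, -0.3, 0.2], [0.5, -0.8, -0.3, -0.4, 0.2], [0.5, -0.8, -0.3, -0.5, 0.3], [0.5, -0.8, -0.3, -0.6, 0.3], [0.5, -0.8, -0.3, -0.7, 0.3], [0.5, -0.8, -0.3, -0.8, 0.3]])

```text
clock: 19.5
tool_pos: [0.3854, 0.1675, 0.3721]
eef_rot: [1.34, 1.123, -1.312]
force: [1.4, 0.4, -1.7]
grip_width: 0.0336
```

```bash
python3 now.py; python3 go.py .23 .46 .62 -26 10 | cut -d'|' -f1
```

```text
t19.50 p [0.3854 0.1675 0.3721] q [ 0.383 -0.004  1.573 -0.     1.556  0.544] w0.0336 F [ 1.38  0.41 -1.72] T [-0.062  0.004 -0.043]
[[ 0.016  0.987 -0.16 ]
 [ 0.006 -0.161 -0.987]
 [-1.     0.015 -0.008]]
tilt 0.97 az 21.0 | pos az 23.5 r 0.420
turn 2.096267508607571 dist 0.41373161848766954
-0.62 -0.49 -0.66 0.21 
-0.62 -0.51 -0.65 0.21 
-0.62 -0.53 -0.64 0.21 
-0.62 -0.55 -0.62 0.21 
-0.62 -0.57 -0.6 0.21 
-0.62 -0.58 -0.59 0.21 
-0.62 -0.6 -0.57 0.21 
-0.62 -0.62 -0.55 0.21 
-0.63 -0.63 -0.53 0.21 
-0.62 -0.65 -0.51 0.21
```

servo_tool(series=[[0.5, -0.6, -0.5, -0.66, 0.22], [0.5, -0.6, -0.5, -0.65, 0.22], [0.5, -0.6, -0.53, -0.64, 0.22], [0.5, -0.6, -0.55, -0.62, 0.22], [0.5, -0.6, -0.57, -0.6, 0.22], [0.5, -0.6, -0.58, -0.6, 0.22], [0.5, -0.6, -0.6, -0.57, 0.22], [0.5, -0.6, -0.62, -0.55, 0.22]])

```text
clock: 20.3
tool_pos: [0.2591, 0.4083, 0.5724]
eef_rot: [1.534, 0.975, -1.49]
force: [0.3, 0.4, -2.1]
grip_width: 0.0337
```

```bash
python3 now.py; python3 go.py .23 .46 .62 -26 3 | cut -d'|' -f1
```

```text
t20.30 p [0.2591 0.4083 0.5724] q [ 0.991  0.173  0.88  -0.015  2.068  1.406] w0.0337 F [ 0.32  0.39 -2.12] T [-0.063  0.022 -0.016]
[[ 0.023  0.912 -0.409]
 [ 0.01  -0.41  -0.912]
 [-1.     0.017 -0.018]]
tilt 1.42 az 23.4 | pos az 57.6 r 0.484
turn 0.22786803406013592 dist 0.07607743747002235
-0.4 -0.39 -0.3 0.08 
-0.4 -0.39 -0.3 0.08 
-0.39 -0.4 -0.29 0.08
```

servo_tool(series=[[0.5, -0.7, -0.35, -0.6, 0.1], [0.5, -0.7, -0.35, -0.6, 0.1], [0.5, -0.8, -0.3, -0.9, 0], [0.5, -0.7, 0, -1, 0], [0.5, -0.7, 0, -1, 0], [0.5, -0.7, 0, -1, 0], [0.5, -0.7, 0, -1, 0], [0.5, -0.7, 0, -1, 0]])

```text
clock: 21.1
tool_pos: [0.2273, 0.4553, 0.6303]
eef_rot: [1.352, 0.85, -1.647]
force: [0.6, -0.4, -1.8]
grip_width: 0.034
```

```bash
python3 now.py
```

```text
t21.10 p [0.2273 0.4553 0.6303] q [ 1.089  0.497  0.215 -0.013  2.625  1.527] w0.0340 F [ 0.58 -0.44 -1.77] T [ 0.068  0.008 -0.002]
[[-0.084  0.901 -0.425]
 [-0.175 -0.434 -0.884]
 [-0.981  0.     0.194]]
tilt 11.21 az -115.7 | pos az 63.5 r 0.509
```

servo_tool(series=[[0.5, 0.1, 0, -1, 0], [0.5, 0, 0, -1, 0], [0.5, 0, 0, -1, 0], [0.5, -0.1, 0, -1, 0], [0.5, -0.3, 0, -1, 0], [0.5, -0.4, 0, -1, 0], [0.5, -0.5, 0, -1, 0], [0.5, -0.5, 0, -1, 0]])

```text
clock: 21.9
tool_pos: [0.2626, 0.5352, 0.5193]
eef_rot: [1.162, 0.739, -1.757]
force: [0.4, 0.9, -2.7]
grip_width: 0.0339
```

```bash
python3 now.py
```

```text
t21.90 p [0.2626 0.5352 0.5193] q [1.095 0.698 0.215 0.    2.625 1.546] w0.0339 F [ 0.43  0.89 -2.71] T [ 0.243 -0.091 -0.033]
[[-0.177  0.899 -0.4  ]
 [-0.343 -0.437 -0.831]
 [-0.923 -0.01   0.386]]
tilt 22.69 az -117.3 | pos az 63.9 r 0.596
```

servo_tool(series=[[0.5, 0.92, 0, -0.39, 0], [0.5, 0.92, 0, -0.39, 0], [0.5, 0.92, 0, -0.39, 0], [0.5, 0.3, 0, -1, 0], [0.5, 0.2, 0, -1, 0]])

```text
clock: 22.4
tool_pos: [0.2903, 0.5962, 0.3505]
eef_rot: [1.156, 0.735, -1.76]
force: [-0.2, 0.4, -1.2]
grip_width: 0.0338
```

```bash
python3 now.py
```

```text
t22.40 p [0.2903 0.5962 0.3505] q [1.099e+00 7.020e-01 6.470e-01 2.000e-03 2.195e+00 1.551e+00] w0.0338 F [-0.22  0.4  -1.22] T [ 0.278 -0.104  0.018]
[[-0.18   0.899 -0.399]
 [-0.348 -0.438 -0.829]
 [-0.92  -0.01   0.391]]
tilt 23.04 az -117.3 | pos az 64.0 r 0.663
```

```bash
python3 - <<'E'
from h import *
from sim import *
s=robot.get_state();p=s["tool_pos"];R=Ro.from_rotvec(s["eef_rot"]).as_matrix();q=s["qpos"]
o=np.array([np.cos(1.117),np.sin(1.117),0]);u=np.array([0,0,1.])
for a in(0,20,40):
    q=s["qpos"];d=np.cos(np.radians(a))*o+np.sin(np.radians(a))*u
    for k in range(1,8):
        qn,e=ik(p+d*.03*k,R,q)
        print(a,k,qn.round(2),"e%.3f"%e); q=qn
        if e>1e-3:break
E
```

```text
0 1 [1.1  0.78 0.49 0.   2.28 1.55] e0.000
0 2 [1.1  0.9  0.24 0.   2.41 1.55] e0.000
0 3 [1.1  0.9  0.21 0.01 2.34 1.56] e0.094
20 1 [1.1  0.79 0.46 0.   2.3  1.55] e0.000
20 2 [1.1  0.89 0.21 0.   2.42 1.55] e0.024
40 1 [1.1  0.78 0.45 0.   2.32 1.55] e0.000
40 2 [1.1  0.86 0.21 0.   2.44 1.55] e0.029
```

servo_tool(series=[[0.5, -0.6, 0, -1, 0], [0.5, -0.6, 0, -1, 0], [0.5, -0.7, 0, -1, 0], [0.5, -0.7, 0, -1, 0], [0.5, -0.7, 0, -1, 0], [0.5, -0.7, 0, -1, 0], [0.5, -0.7, 0, -1, 0], [0.5, -0.7, 0, -1, 0]])

```text
clock: 23.2
tool_pos: [0.3478, 0.715, 0.277]
eef_rot: [1.269, 0.807, -1.704]
force: [-0.3, 0.2, -2.1]
grip_width: 0.0338
```

```bash
python3 now.py
```

```text
t23.20 p [0.3478 0.715  0.277 ] q [1.101 0.981 0.214 0.008 2.23  1.557] w0.0338 F [-0.28  0.24 -2.12] T [ 0.148 -0.088  0.016]
[[-0.132  0.899 -0.418]
 [-0.246 -0.438 -0.864]
 [-0.96  -0.012  0.279]]
tilt 16.24 az -118.3 | pos az 64.1 r 0.795
```

servo_tool(series=[[0.5, -0.9, 0, -0.8, 0], [0.5, -0.9, 0, -0.8, 0], [0.5, -0.9, 0, -0.8, 0], [0.5, -0.9, 0, -0.8, 0], [0.5, -0.9, 0, -0.8, 0], [0.5, -0.9, 0, -0.8, 0], [0.5, -0.9, 0, -0.8, 0], [0.5, -0.9, 0, -0.8, 0]])

```text
clock: 24.0
tool_pos: [0.3605, 0.7373, 0.3597]
eef_rot: [1.5, 0.951, -1.565]
force: [-0.7, -0.3, -2.6]
grip_width: 0.0337
```

```bash
python3 now.py
```

```text
t24.00 p [0.3605 0.7373 0.3597] q [1.097 0.869 0.215 0.013 2.093 1.557] w0.0337 F [-0.65 -0.32 -2.58] T [-0.048  0.046 -0.057]
[[-0.026  0.899 -0.438]
 [-0.026 -0.438 -0.898]
 [-0.999 -0.012  0.035]]
tilt 2.10 az -135.2 | pos az 63.9 r 0.821
```

servo_tool(series=[[0.5, -1, 0, -0.65, 0], [0.5, -1, 0, -0.65, 0], [0.5, -1, 0, -0.7, 0], [0.5, -1, 0, -0.7, 0], [0.5, -1, 0, -0.7, 0], [0.5, -0.95, 0, -0.75, 0], [0.5, -0.95, 0, -0.75, 0], [0.5, -0.95, 0, -0.75, 0]])

```text
clock: 24.8
tool_pos: [0.3484, 0.7073, 0.5079]
eef_rot: [1.719, 1.086, -1.403]
force: [-0.5, -0.4, -2.3]
grip_width: 0.0335
```

```bash
python3 now.py
```

```text
t24.80 p [0.3484 0.7073 0.5079] q [1.091 0.688 0.215 0.02  2.03  1.557] w0.0335 F [-0.45 -0.39 -2.32] T [-0.209  0.126 -0.001]
[[ 0.08   0.899 -0.431]
 [ 0.192 -0.438 -0.878]
 [-0.978 -0.012 -0.208]]
tilt 12.03 az 67.4 | pos az 63.8 r 0.788
```

servo_tool(series=[[0.5, -0.95, 0, -0.8, 0], [0.5, -0.95, 0, -0.8, 0], [0.5, -0.9, 0, -0.85, 0], [0.5, -0.9, 0, -0.85, 0], [0.5, -0.85, 0, -0.85, 0], [0.5, -0.85, 0, -0.85, 0], [0.5, -0.8, 0, -0.9, 0], [0.5, -0.8, 0, -0.9, 0]])

```text
clock: 25.6
tool_pos: [0.3361, 0.6775, 0.6369]
eef_rot: [1.938, 1.222, -1.204]
force: [0.6, 0.0, -2.2]
grip_width: 0.0338
```

```bash
python3 now.py
```

```text
t25.60 p [0.3361 0.6775 0.6369] q [1.083 0.536 0.215 0.028 1.924 1.556] w0.0338 F [ 0.63  0.01 -2.19] T [-0.422  0.278 -0.004]
[[ 0.187  0.899 -0.396]
 [ 0.409 -0.438 -0.8  ]
 [-0.893 -0.013 -0.45 ]]
tilt 26.75 az 65.5 | pos az 63.6 r 0.756
```

servo_tool(series=[[0.5, -0.75, 0, -0.9, 0], [0.5, -0.75, 0, -0.9, 0], [0.5, -0.7, 0, -0.95, 0], [0.5, -0.7, 0, -0.95, 0], [0.5, -0.65, 0, -1, 0], [0.5, -0.65, 0, -1, 0], [0.5, -0.6, 0, -1, 0], [0.5, -0.6, 0, -1, 0]])

```text
clock: 26.4
tool_pos: [0.3275, 0.656, 0.751]
eef_rot: [2.147, 1.351, -0.97]
force: [-0.5, 0.8, -2.0]
grip_width: 0.0339
```

servo_tool(series=[[0.5, -0.55, 0, -1, 0], [0.5, -0.55, 0, -1, 0], [0.5, -0.5, 0, -1, 0], [0.5, -0.5, 0, -1, 0], [0.5, -0.45, 0, -1, 0], [0.5, -0.45, 0, -1, 0], [0.5, -0.4, 0, -1, 0], [0.5, -0.4, 0, -1, 0]])

```text
clock: 27.2
tool_pos: [0.3171, 0.6309, 0.86]
eef_rot: [2.333, 1.465, -0.713]
force: [0.3, 0.6, -1.4]
grip_width: 0.0336
```

```bash
python3 now.py
```

```text
t27.20 p [0.3171 0.6309 0.86  ] q [1.064 0.326 0.215 0.052 1.615 1.555] w0.0336 F [ 0.28  0.62 -1.42] T [-0.805  0.425 -0.026]
[[ 0.359  0.899 -0.252]
 [ 0.753 -0.438 -0.491]
 [-0.552 -0.013 -0.834]]
tilt 56.50 az 64.5 | pos az 63.3 r 0.706
```

servo_tool(series=[[0.5, -0.35, 0, -1, 0], [0.5, -0.3, 0, -1, 0], [0.5, -0.25, 0, -1, 0], [0.5, -0.2, 0, -1, 0], [0.5, -0.2, 0, -1, 0], [0.5, -0.15, 0, -1, 0], [0.5, -0.1, 0, -1, 0], [0.5, -0.1, 0, -1, 0]])

```text
clock: 28.0
tool_pos: [0.3133, 0.6201, 0.9538]
eef_rot: [2.49, 1.561, -0.44]
force: [-0.9, 0.6, -2.2]
grip_width: 0.0336
```

```bash
python3 now.py
```

```text
t28.00 p [0.3133 0.6201 0.9538] q [1.056 0.274 0.215 0.063 1.424 1.553] w0.0336 F [-0.88  0.56 -2.18] T [-0.821  0.443 -0.028]
[[ 0.409  0.899 -0.158]
 [ 0.849 -0.438 -0.296]
 [-0.335 -0.013 -0.942]]
tilt 70.43 az 64.3 | pos az 63.2 r 0.695
```

servo_tool(series=[[0.5, -0.05, 0, -1, 0], [0.5, 0, 0, -1, 0], [0.5, 0, 0, -1, 0], [0.5, 0.05, 0, -1, 0], [0.5, 0.05, 0, -1, 0], [0.5, 0.1, 0, -1, 0], [0.5, 0.1, 0, -1, 0], [0.5, 0.1, 0, -1, 0]])

```text
clock: 28.8
tool_pos: [0.3137, 0.6181, 1.0382]
eef_rot: [2.622, 1.641, -0.15]
force: [-0.6, -0.0, -2.7]
grip_width: 0.0335
```

```bash
python3 now.py
```

```text
t28.80 p [0.3137 0.6181 1.0382] q [1.052 0.254 0.215 0.071 1.209 1.552] w0.0335 F [-0.61 -0.05 -2.66] T [-0.863  0.446 -0.016]
[[ 0.434  0.899 -0.058]
 [ 0.895 -0.438 -0.09 ]
 [-0.106 -0.013 -0.994]]
tilt 83.91 az 64.1 | pos az 63.1 r 0.693
```

servo_tool(series=[[0.5, 0.1, 0, -1, 0], [0.5, 0.1, 0, -1, 0], [0.5, 0.1, 0, -1, 0], [0.5, 0.1, 0, -1, 0], [0.5, 0.1, 0, -1, 0]])

```text
clock: 29.3
tool_pos: [0.3031, 0.5944, 1.096]
eef_rot: [-2.638, -1.649, -0.036]
force: [0.2, 0.1, -2.2]
grip_width: 0.0338
```

```bash
python3 now.py; python3 - <<'E'
from h import *
from sim import *
s=robot.get_state();p=s["tool_pos"];R=Ro.from_rotvec(s["eef_rot"]).as_matrix();q=s["qpos"];x=R[:,0]
end=np.array([.655,.032,.162])+.0208*x
for w in [np.array([.5,.1,.85]),np.array([.5,-.2,.7]),end-.15*x+[0,0,.25],end-.15*x,end]:
    n=int(np.ceil(np.linalg.norm(w-p)/.042));c=cmd(R,(w-p)/n);mx=0
    for i in range(n):
        t=p+(w-p)*(i+1)/n;qn,e=ik(t,R,q);mx=max(mx,np.abs(qn-q).max());q=qn
    p=w;print(w.round(3),n,c.round(2),q.round(2),"e%.3f mx%.2f"%(e,mx))
E
```

```text
t29.30 p [0.3031 0.5944 1.096 ] q [1.046 0.224 0.215 0.08  1.097 1.55 ] w0.0338 F [ 0.15  0.11 -2.2 ] T [-0.888  0.453 -0.017]
[[ 0.438  0.899  0.004]
 [ 0.898 -0.438  0.038]
 [ 0.036 -0.013 -0.999]]
tilt 92.05 az 64.0 | pos az 63.0 r 0.667
[0.5  0.1  0.85] 14 [-0.65  0.71  0.41] [-0.54  0.01  1.25  1.63  1.65  0.34] e0.000 mx0.23
[ 0.5 -0.2  0.7] 8 [-0.86  0.42  0.43] [-0.97  0.34  1.2   1.63  2.09  0.08] e0.000 mx0.08
[ 0.598 -0.084  0.407] 8 [0.43 0.13 0.93] [-0.72  0.48  1.73  1.44  1.81 -0.64] e0.000 mx0.10
[ 0.598 -0.084  0.157] 6 [-0.04  0.01  1.04] [-0.72  0.84  1.87  1.34  1.72 -1.14] e0.000 mx0.09
[0.664 0.051 0.163] 4 [ 0.94 -0.   -0.  ] [-0.47  0.82  1.92  1.57  1.61 -1.15] e0.000 mx0.07
```

servo_tool(series=[[0.5, -0.65, 0.7, 0.4, 0], [0.5, -0.65, 0.7, 0.4, 0], [0.5, -0.65, 0.7, 0.4, 0], [0.5, -0.65, 0.7, 0.4, 0], [0.5, -0.65, 0.7, 0.4, 0], [0.5, -0.65, 0.7, 0.4, 0], [0.5, -0.65, 0.7, 0.4, 0], [0.5, -0.65, 0.7, 0.4, 0]])

```text
clock: 30.1
tool_pos: [0.4092, 0.3125, 0.961]
eef_rot: [-2.632, -1.649, -0.073]
force: [2.1, 1.3, -3.5]
grip_width: 0.0335
```

```bash
python3 now.py; python3 go.py .5 .1 .85 - 6
```

```text
t30.10 p [0.4092 0.3125 0.961 ] q [-0.002 -0.16   1.124  1.353  1.171  0.642] w0.0335 F [ 2.08  1.26 -3.47] T [-0.927  0.492 -0.078]
[[ 0.435  0.9    0.021]
 [ 0.898 -0.436  0.055]
 [ 0.058 -0.005 -0.998]]
tilt 93.34 az 64.1 | pos az 37.4 r 0.515
turn 0 dist 0.25638834475637085
-0.66 0.73 0.42 0.0 | q [-0.12 -0.15  1.16  1.45  1.26  0.57] e0.000 dq0.12
-0.66 0.73 0.42 0.0 | q [-0.24 -0.13  1.2   1.52  1.35  0.51] e0.000 dq0.11
-0.66 0.73 0.42 0.0 | q [-0.33 -0.11  1.23  1.57  1.44  0.45] e0.000 dq0.10
-0.66 0.73 0.42 0.0 | q [-0.41 -0.07  1.25  1.61  1.51  0.4 ] e0.000 dq0.08
-0.65 0.73 0.43 0.0 | q [-0.48 -0.04  1.26  1.64  1.58  0.35] e0.000 dq0.07
-0.66 0.72 0.42 0.0 | q [-0.54  0.    1.27  1.65  1.64  0.31] e0.000 dq0.06
```

servo_tool(series=[[0.5, -0.66, 0.73, 0.42, 0], [0.5, -0.66, 0.73, 0.42, 0], [0.5, -0.66, 0.73, 0.42, 0], [0.5, -0.66, 0.73, 0.42, 0], [0.5, -0.7, 0.65, 0.43, 0], [0.5, -0.75, 0.55, 0.43, 0], [0.5, -0.85, 0.42, 0.43, 0], [0.5, -0.85, 0.42, 0.43, 0]])

```text
clock: 30.9
tool_pos: [0.4888, 0.008, 0.8079]
eef_rot: [-2.668, -1.613, -0.078]
force: [1.3, 0.4, -1.7]
grip_width: 0.0336
```

```bash
python3 now.py; python3 go.py .5 -.18 .65 - 6
```

```text
t30.90 p [0.4888 0.008  0.8079] q [-0.74   0.046  1.325  1.678  1.811  0.214] w0.0336 F [ 1.27  0.41 -1.69] T [-0.848  0.527 -0.056]
[[ 0.464  0.885  0.031]
 [ 0.884 -0.465  0.046]
 [ 0.055  0.006 -0.998]]
tilt 93.14 az 62.3 | pos az 0.9 r 0.489
turn 0 dist 0.24573081221829168
-0.71 0.4 0.62 0.0 | q [-0.79  0.08  1.35  1.67  1.86  0.16] e0.000 dq0.05
-0.71 0.4 0.62 0.0 | q [-0.83  0.12  1.37  1.66  1.91  0.1 ] e0.000 dq0.06
-0.71 0.4 0.62 0.0 | q [-0.87  0.16  1.38  1.64  1.95  0.05] e0.000 dq0.05
-0.7 0.4 0.63 0.0 | q [-0.9   0.2   1.39  1.62  1.99 -0.01] e0.000 dq0.05
-0.71 0.4 0.62 0.0 | q [-0.93  0.25  1.39  1.6   2.02 -0.06] e0.000 dq0.05
-0.7 0.41 0.63 0.0 | q [-0.96  0.3   1.38  1.57  2.05 -0.11] e0.000 dq0.05
```

servo_tool(series=[[0.5, -0.7, 0.4, 0.62, 0], [0.5, -0.7, 0.4, 0.62, 0], [0.5, -0.7, 0.4, 0.62, 0], [0.5, -0.7, 0.4, 0.62, 0], [0.5, -0.6, 0.4, 0.7, 0], [0.5, -0.2, 0.3, 0.9, 0]])

```text
clock: 31.5
tool_pos: [0.5104, -0.1674, 0.6322]
eef_rot: [-2.701, -1.583, -0.065]
force: [1.9, -0.4, -2.4]
grip_width: 0.034
```

```bash
python3 now.py; python3 go.py .59 -.09 .3 - 9
```

```text
t31.50 p [ 0.5104 -0.1674  0.6322] q [-0.945  0.287  1.438  1.544  2.007 -0.164] w0.0340 F [ 1.89 -0.41 -2.38] T [-0.877  0.507 -0.071]
[[ 0.488  0.872  0.031]
 [ 0.872 -0.489  0.029]
 [ 0.041  0.012 -0.999]]
tilt 92.34 az 60.8 | pos az -18.2 r 0.537
turn 0 dist 0.35029699064470154
0.26 0.08 0.94 0.0 | q [-0.92  0.3   1.51  1.51  1.98 -0.25] e0.000 dq0.09
0.26 0.08 0.93 0.0 | q [-0.9   0.32  1.57  1.48  1.95 -0.34] e0.000 dq0.09
0.26 0.08 0.94 0.0 | q [-0.88  0.34  1.64  1.46  1.92 -0.43] e0.000 dq0.09
0.26 0.07 0.93 0.0 | q [-0.86  0.37  1.69  1.44  1.89 -0.52] e0.000 dq0.09
0.26 0.08 0.94 0.0 | q [-0.83  0.41  1.74  1.42  1.86 -0.6 ] e0.000 dq0.08
0.25 0.07 0.93 0.0 | q [-0.81  0.45  1.78  1.41  1.84 -0.69] e0.000 dq0.08
0.26 0.08 0.94 0.0 | q [-0.79  0.49  1.82  1.41  1.81 -0.77] e0.000 dq0.08
0.25 0.07 0.93 0.0 | q [-0.77  0.54  1.85  1.41  1.78 -0.85] e0.000 dq0.08
0.26 0.08 0.94 0.0 | q [-0.75  0.6   1.87  1.41  1.75 -0.92] e0.000 dq0.08
```

servo_tool(series=[[0.5, 0.25, 0.08, 0.94, 0], [0.5, 0.25, 0.08, 0.94, 0], [0.5, 0.25, 0.08, 0.94, 0], [0.5, 0.25, 0.08, 0.94, 0], [0.5, 0.25, 0.08, 0.94, 0], [0.5, 0.25, 0.08, 0.94, 0], [0.5, 0.25, 0.08, 0.94, 0], [0.5, 0.2, 0.05, 0.8, 0]])

```text
clock: 32.3
tool_pos: [0.5876, -0.1129, 0.3197]
eef_rot: [2.722, 1.539, 0.019]
force: [0.7, -0.0, -1.9]
grip_width: 0.0339
```

```bash
python3 now.py; python3 go.py .6 -.085 .162 - 4;python3 - <<'E'
from sp import *
i=robot.camera("side")[:,:,::-1];cv2.imwrite("pics/side2.png",i)
i=robot.camera("top")[:,:,::-1];cv2.imwrite("pics/top2.png",i)
E
```

```text
t32.30 p [ 0.5876 -0.1129  0.3197] q [-0.788  0.557  1.842  1.39   1.739 -0.862] w0.0339 F [ 0.74 -0.01 -1.9 ] T [-0.881  0.522 -0.04 ]
[[ 0.516  0.857  0.018]
 [ 0.857 -0.516 -0.007]
 [ 0.003  0.019 -1.   ]]
tilt 90.20 az 59.0 | pos az -10.9 r 0.598
turn 0 dist 0.16058952683978103
0.19 -0.04 0.99 0.0 | q [-0.77  0.61  1.88  1.39  1.71 -0.95] e0.000 dq0.08
0.18 -0.04 0.98 0.0 | q [-0.76  0.67  1.9   1.39  1.69 -1.03] e0.000 dq0.08
0.19 -0.04 0.99 0.0 | q [-0.75  0.73  1.92  1.39  1.67 -1.11] e0.000 dq0.08
0.18 -0.05 0.98 0.0 | q [-0.74  0.79  1.94  1.39  1.65 -1.19] e0.000 dq0.08
```

View pics/side2.png

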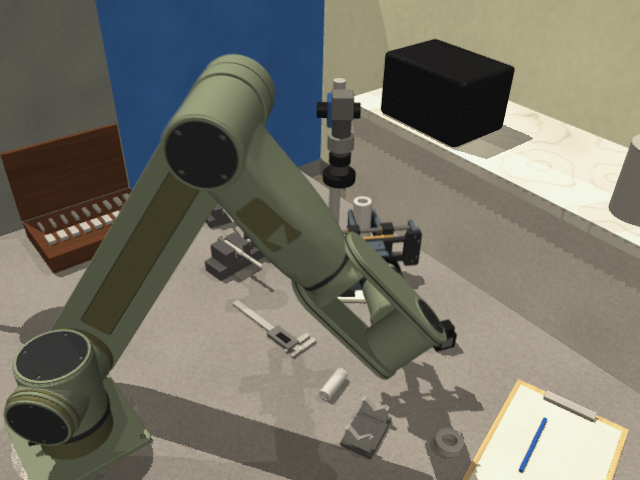

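View pics/top2.png

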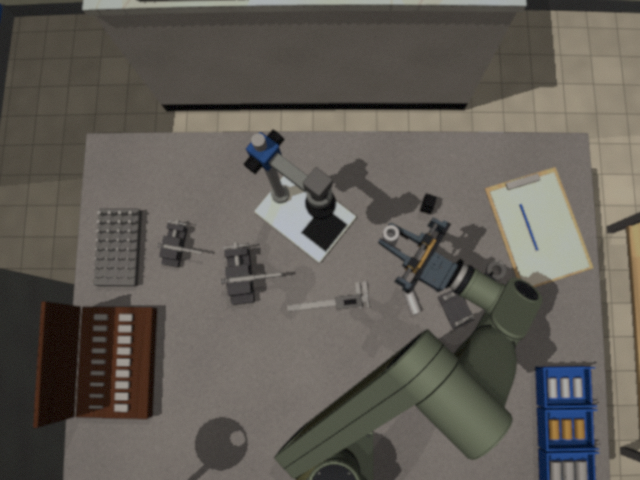

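servo_tool(series=[[0.5, 0.2, 0, 0.9, 0], [0.5, 0.2, 0, 0.9, 0], [0.5, 0.2, 0, 0.9, 0], [0.5, 0, 0, 0.5, 0], [0.5, 0, 0, 0, 0]])

```text
clock: 32.9
tool_pos: [0.6071, -0.0981, 0.1927]
eef_rot: [2.714, 1.52, 0.016]
force: [0.2, -0.0, -0.8]
grip_width: 0.0335
```

```bash
python3 now.py; python3 -c "
from sp import *
print(spacer(robot.get_state()))"
```

```text
t32.90 p [ 0.6071 -0.0981  0.1927] q [-0.747  0.748  1.9    1.393  1.659 -1.118] w0.0335 F [ 0.24 -0.03 -0.8 ] T [-0.817  0.528 -0.025]
[[ 0.522  0.852  0.024]
 [ 0.853 -0.522 -0.022]
 [-0.006  0.032 -0.999]]
tilt 89.65 az 58.5 | pos az -9.2 r 0.615
(array([ 0.59622011, -0.11581124,  0.19281431]), array([-6.45520662e-04,  6.02520121e-02,  9.98196012e-01]), array([ 0.59618912, -0.11291914,  0.24072772]))
```

```bash
python3 - <<'E'
from sp import *
s=robot.get_state();c,u,m=spacer(s)
i=robot.camera("side")[:,:,::-1];cv2.imwrite("pics/side3.png",i);draw(i,"side",c,u,(320,180,420,270),8,"q1.png")
j=robot.camera("top")[:,:,::-1];cv2.imwrite("pics/top3.png",j);draw(j,"top",c,u,(350,190,440,280),8,"q2.png")
E
```

```text
(no output)
```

View pics/q1.png

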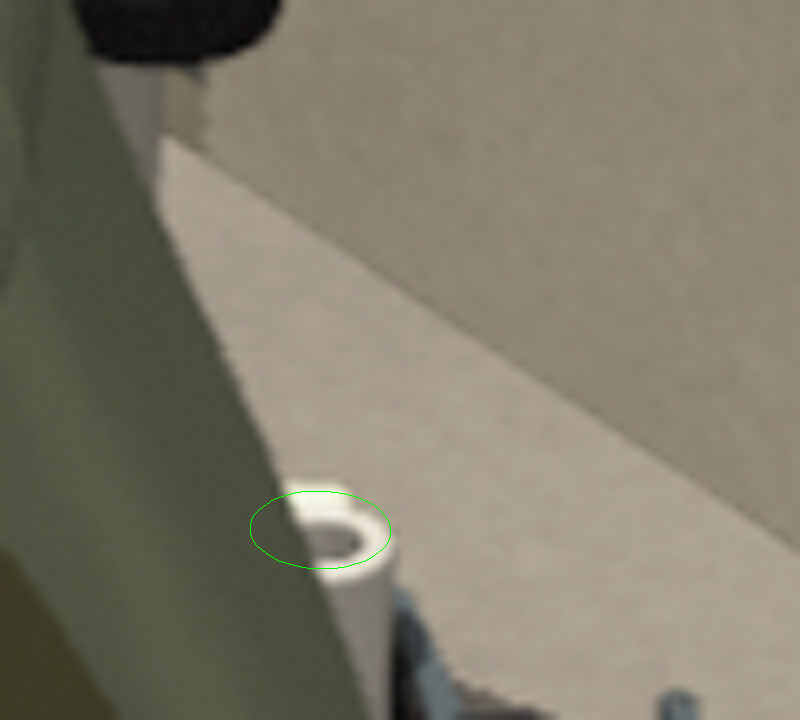

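View pics/q2.png

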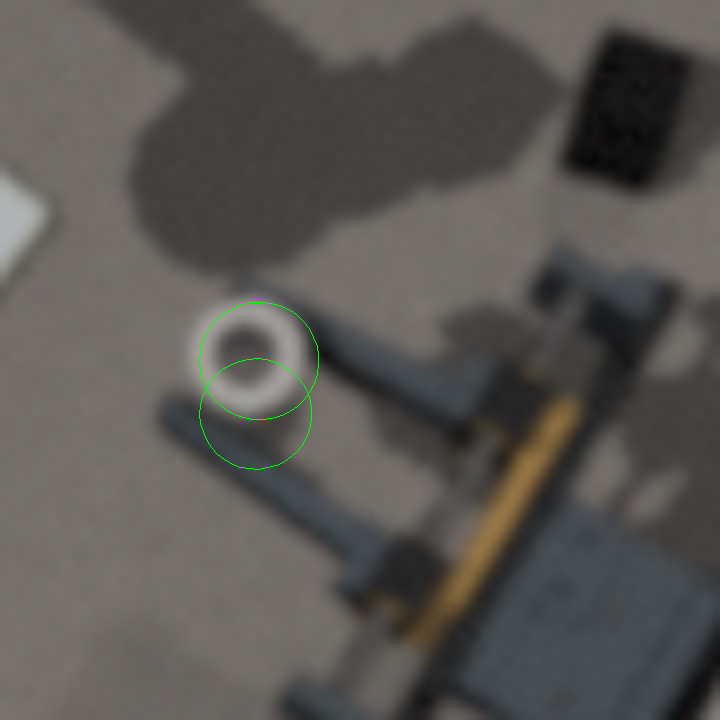

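```bash
python3 - <<'E'
from sp import *
s=dict(tool_pos=np.array([.5876,-.1129,.3197]),eef_rot=np.array([2.722,1.539,.019]))
c,u,m=spacer(s);print(c,u)
draw(cv2.imread("pics/side2.png"),"side",c,u,(330,180,410,260),9,"q3.png")
draw(cv2.imread("pics/top2.png"),"top",c,u,(360,200,430,270),9,"q4.png")
E
```

```text
[ 0.57687758 -0.13072315  0.3196293 ] [0.00545879 0.04526946 0.99897291]
```

View pics/q3.png

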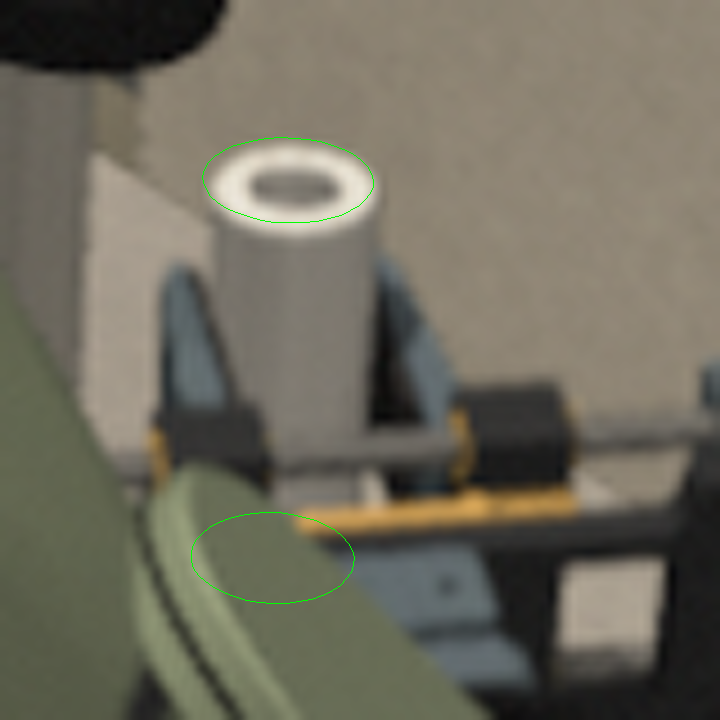

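View pics/q4.png

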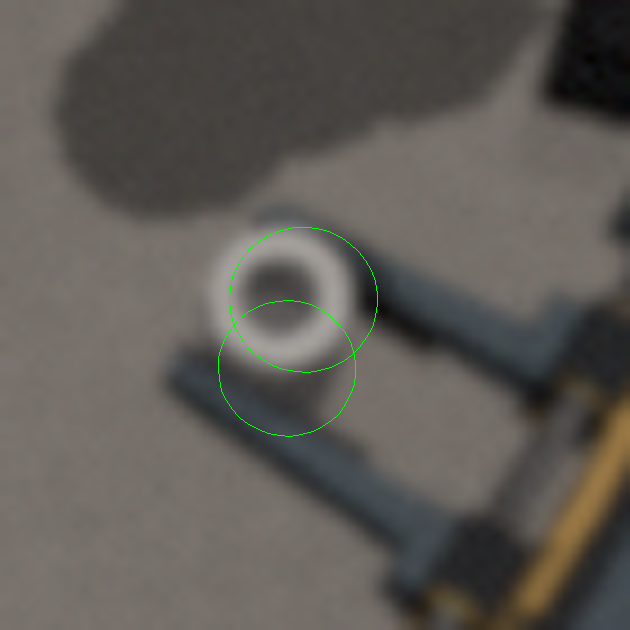

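```bash
python3 - <<'E'
from sp import *
p=np.array([.5876,-.1129,.3197]);R=Ro.from_rotvec([2.722,1.539,.019]).as_matrix()
for n,box,k,f in(("top",(365,205,425,260),13,"top2"),("side",(330,180,400,235),11,"side2")):
    x0,y0,x1,y1=box;b=cv2.resize(cv2.imread(f"pics/{f}.png")[y0:y1,x0:x1],None,fx=k,fy=k,interpolation=cv2.INTER_CUBIC);b=cv2.convertScaleAbs(b,alpha=1.5,beta=20)
    for sg in(-1,1):
        pts=[p+R@np.array([a,sg*w,z]) for a,w,z in((0,.017,-.016),(0,.017,.016),(0,.0305,.016),(0,.0305,-.016))]
        q=np.round((proj(n,pts)-[x0,y0]+.5)*k).astype(int);cv2.polylines(b,[q],True,(0,0,255),1)
        pts=[p+R@np.array([a,sg*.017,-.016]) for a in(0,-.06)]
        q=np.round((proj(n,pts)-[x0,y0]+.5)*k).astype(int);cv2.polylines(b,[q],False,(0,255,255),1)
    cv2.imwrite(f"pics/ft_{n}.png",b)
E
```

```text
(no output)
```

View pics/ft_top.png

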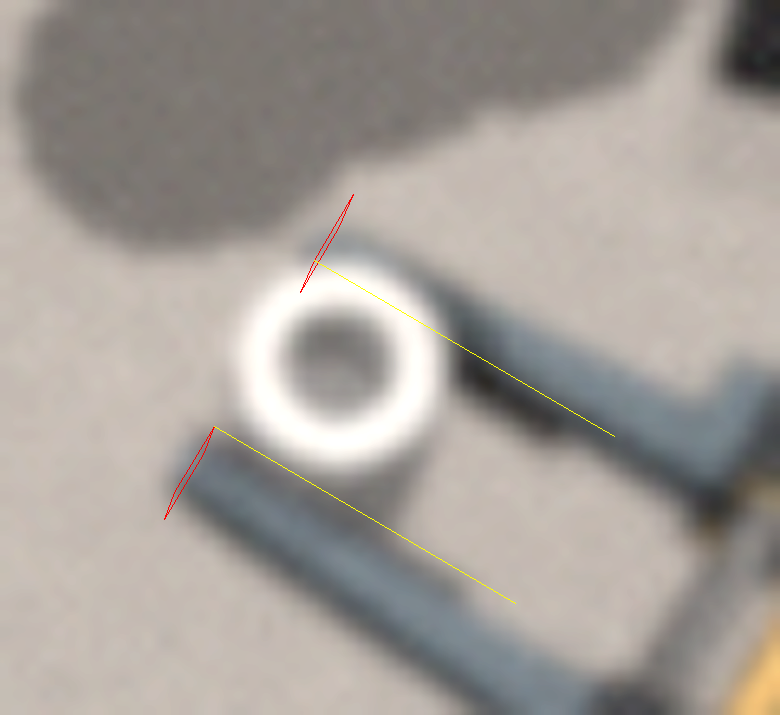

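View pics/ft_side.png

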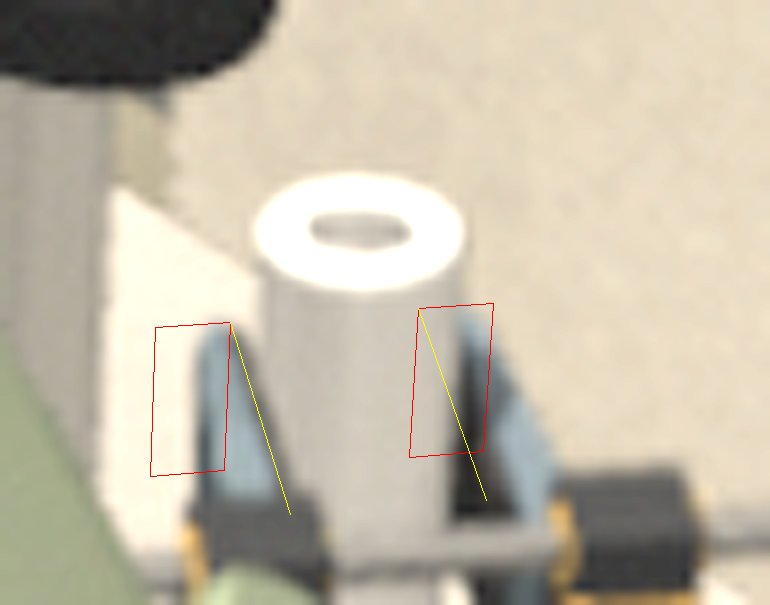

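servo_tool(series=[[0.5, 0, 0, 0, 1], [0.5, 0, 0, 0, 1], [0.5, 0, 0, 0, 1], [0.5, 0, 0, 0, 1], [0.5, 0, 0, 0, 1], [0.5, 0, 0, 0, 1], [0.5, 0, 0, 0, 1], [0.5, 0, 0, 0, 1]])

```text
clock: 33.8
tool_pos: [0.6099, -0.1045, 0.2157]
eef_rot: [-1.85, -1.021, 0.63]
force: [-0.0, 0.1, -1.7]
grip_width: 0.0334
```

servo_tool(series=[[0.5, 0, 0, 0, 1], [0.5, 0, 0, 0, 1], [0.5, 0, 0, 0, 1], [0.5, 0, 0, 0, 0.8], [0.5, 0, 0, 0, 0]])

```text
clock: 34.3
tool_pos: [0.6111, -0.1079, 0.2291]
eef_rot: [-1.385, -0.755, 0.809]
force: [0.7, -0.2, -1.4]
grip_width: 0.0338
```

```bash
python3 now.py; python3 - <<'E'
from sp import *
s=robot.get_state();c,u,m=spacer(s);print(c,u)
j=robot.camera("top")[:,:,::-1];cv2.imwrite("pics/top4.png",j);draw(j,"top",c,u,(350,190,440,280),8,"r2.png")
np.save("pose4.npy",np.r_[s["tool_pos"],s["eef_rot"]])
E
```

```text
t34.30 p [ 0.6111 -0.1079  0.2291] q [-0.756  0.692  1.874  1.401  1.667  0.617] w0.0338 F [ 0.65 -0.22 -1.42] T [-0.776  0.62  -0.007]
[[ 0.532 -0.048 -0.845]
 [ 0.846  0.017  0.532]
 [-0.011 -0.999  0.049]]
tilt 89.37 az 57.8 | pos az -10.0 r 0.621
[ 0.59998396 -0.12555622  0.22932565] [ 0.86829902 -0.49355271 -0.04988533]
```

View pics/r2.png

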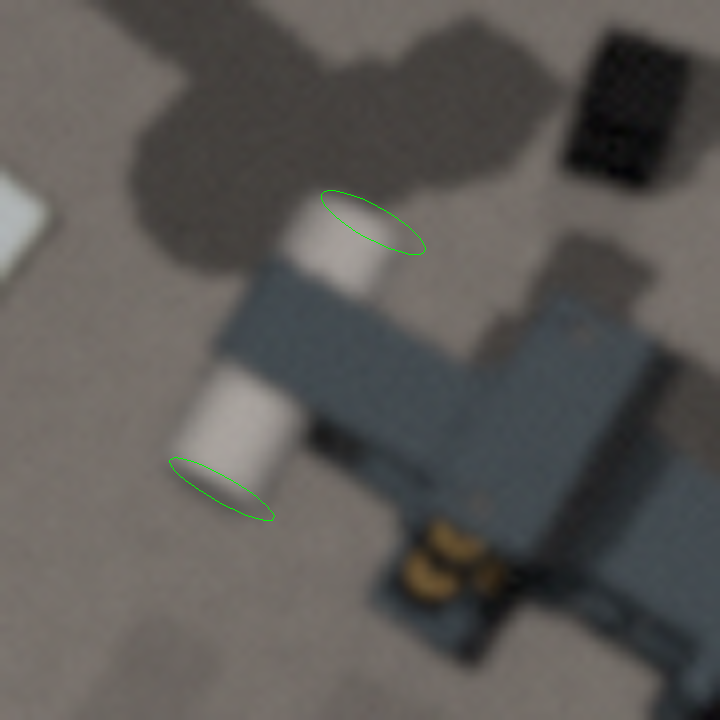

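```bash
python3 - <<'E'
from sp import *
v=np.load("pose4.npy");p=v[:3];R=Ro.from_rotvec(v[3:]).as_matrix();g=p-.019*R[:,0]
im=cv2.imread("pics/top4.png");x0,y0,x1,y1=360,205,412,260
k=14;b=cv2.resize(im[y0:y1,x0:x1],None,fx=k,fy=k,interpolation=cv2.INTER_CUBIC);b=cv2.convertScaleAbs(b,alpha=1.4)
for ang,ox,os,oy,col in((2.58,-.0018,0,0,(0,255,0)),(5,0,-.002,0,(0,0,255))):
    a=np.radians(ang);ul=np.array([np.sin(a),0,-np.cos(a)]);c=g+R@(np.array([ox,0,0])+os*ul);u=R@ul
    E=cyl("top",c,u);h=cv2.convexHull(np.concatenate(E).astype(np.float32))[:,0]
    cv2.polylines(b,[np.round((h-[x0,y0]+.5)*k).astype(int)],True,col,1)
cv2.imwrite("pics/r3.png",b)
E
```

```text
(no output)
```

View pics/r3.png

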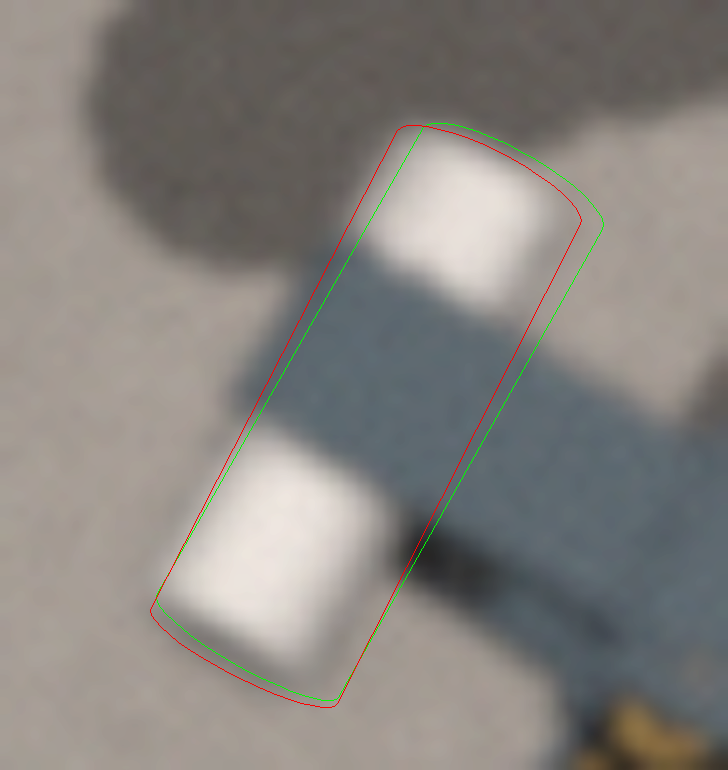

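```bash
cat > path.py <<'E'
import sys,json
from h import *
from sim import *
# path.py step turn_units_total turn_per_row  wp...
s=robot.get_state();p=s["tool_pos"];R=Ro.from_rotvec(s["eef_rot"]).as_matrix();q=s["qpos"]
st_=float(sys.argv[1]);tt=float(sys.argv[2]);tp=float(sys.argv[3]);i=0
for w in sys.argv[4:]:
    w=np.array([float(a) for a in w.split(',')]);n=int(np.ceil(np.linalg.norm(w-p)/st_))
    for k in range(n):
        t=np.sign(tt)*min(abs(tt),tp);tt-=t
        c=cmd(R,(w-p)/(n-k));r=[*(c.round(2)+0),round(t,2)]
        p,R=step(p,R,[0]+r);qn,e=ik(p,R,q);i+=1
        print(i,"[0.5, %g, %g, %g, %g],"%tuple(r),p.round(3),qn.round(2),"e%.3f dq%.2f"%(e,np.abs(qn-q).max()));q=qn
E
python3 path.py .04 -12 1 .5876,-.1129,.32 .51,-.167,.632 .489,.008,.808 .409,.3125,.961 .31,.57,1.08
```

```text
1 [0.5, -0.15, -0.75, 0.18, -1], [ 0.603 -0.11   0.26 ] [-0.77  0.64  1.87  1.4   1.68  0.53] e0.000 dq0.09
2 [0.5, -0.15, -0.76, 0.07, -1], [ 0.595 -0.112  0.29 ] [-0.78  0.59  1.87  1.4   1.7   0.44] e0.000 dq0.08
3 [0.5, -0.14, -0.77, -0.03, -1], [ 0.588 -0.113  0.32 ] [-0.79  0.54  1.85  1.4   1.72  0.36] e0.000 dq0.08
4 [0.5, -0.25, -0.84, -0.22, -1], [ 0.579 -0.119  0.355] [-0.81  0.49  1.83  1.39  1.74  0.29] e0.000 dq0.07
5 [0.5, -0.25, -0.8, -0.33, -1], [ 0.57  -0.125  0.389] [-0.82  0.45  1.8   1.4   1.77  0.23] e0.000 dq0.07
6 [0.5, -0.25, -0.75, -0.44, -1], [ 0.562 -0.131  0.424] [-0.84  0.41  1.76  1.4   1.8   0.16] e0.000 dq0.06
7 [0.5, -0.25, -0.68, -0.54, -1], [ 0.553 -0.137  0.458] [-0.86  0.37  1.72  1.41  1.82  0.1 ] e0.000 dq0.06
8 [0.5, -0.25, -0.6, -0.63, -1], [ 0.544 -0.143  0.493] [-0.88  0.34  1.68  1.42  1.85  0.04] e0.000 dq0.06
9 [0.5, -0.25, -0.5, -0.71, -1], [ 0.536 -0.149  0.528] [-0.9   0.31  1.63  1.44  1.88 -0.02] e0.000 dq0.06
10 [0.5, -0.25, -0.4, -0.77, -1], [ 0.527 -0.155  0.562] [-0.92  0.29  1.57  1.46  1.91 -0.08] e0.000 dq0.06
11 [0.5, -0.26,
[... 2030 characters left out ...]
42, 0], [0.384 0.377 0.991] [ 0.38 -0.15  0.96  0.81  0.96  0.97] e0.000 dq0.17
31 [0.5, 0.51, -0.67, -0.42, 0], [0.371 0.409 1.006] [ 0.53 -0.13  0.89  0.62  0.92  1.1 ] e0.000 dq0.19
32 [0.5, 0.51, -0.67, -0.41, 0], [0.359 0.441 1.021] [ 0.67 -0.09  0.82  0.44  0.91  1.23] e0.000 dq0.19
33 [0.5, 0.52, -0.67, -0.42, 0], [0.347 0.474 1.036] [ 0.8  -0.04  0.72  0.26  0.92  1.35] e0.000 dq0.17
34 [0.5, 0.51, -0.66, -0.41, 0], [0.335 0.506 1.05 ] [0.92 0.01 0.61 0.11 0.96 1.45] e0.000 dq0.15
35 [0.5, 0.52, -0.67, -0.42, 0], [0.322 0.538 1.065] [ 1.02  0.09  0.47 -0.01  1.02  1.52] e0.000 dq0.14
36 [0.5, 0.51, -0.66, -0.41, 0], [0.31 0.57 1.08] [ 1.1   0.18  0.27 -0.1   1.12  1.56] e0.000 dq0.20
```

servo_tool(series=[[0.5, -0.15, -0.75, 0.18, -1], [0.5, -0.15, -0.76, 0.07, -1], [0.5, -0.14, -0.77, -0.03, -1], [0.5, -0.25, -0.84, -0.22, -1], [0.5, -0.25, -0.8, -0.33, -1], [0.5, -0.25, -0.75, -0.44, -1], [0.5, -0.25, -0.68, -0.54, -1], [0.5, -0.25, -0.6, -0.63, -1]])

```text
clock: 35.15
tool_pos: [0.5328, -0.1365, 0.5054]
eef_rot: [-2.41, -1.331, 0.313]
force: [0.4, -0.8, -2.3]
grip_width: 0.0338
```

```bash
python3 now.py; python3 path.py .042 -4.2 1 .51,-.15,.632 .489,.008,.808 | head -14
```

```text
t35.15 p [ 0.5328 -0.1365  0.5054] q [-0.891  0.31   1.682  1.416  1.868 -0.013] w0.0338 F [ 0.36 -0.8  -2.26] T [-0.796  0.609 -0.028]
[[ 0.529  0.767 -0.364]
 [ 0.848 -0.486  0.211]
 [-0.015 -0.42  -0.907]]
tilt 89.12 az 58.0 | pos az -14.4 r 0.550
1 [0.5, -0.16, -0.4, -0.68, -1], [ 0.527 -0.14   0.537] [-0.9   0.28  1.63  1.44  1.89 -0.08] e0.000 dq0.06
2 [0.5, -0.16, -0.3, -0.73, -1], [ 0.521 -0.143  0.568] [-0.91  0.26  1.58  1.46  1.91 -0.14] e0.000 dq0.07
3 [0.5, -0.16, -0.2, -0.77, -1], [ 0.515 -0.147  0.6  ] [-0.93  0.25  1.53  1.48  1.93 -0.21] e0.000 dq0.06
4 [0.5, -0.16, -0.08, -0.79, -1], [ 0.51  -0.15   0.632] [-0.94  0.23  1.47  1.5   1.94 -0.27] e0.000 dq0.06
5 [0.5, 0.5, -0.33, -0.79, -0.2], [ 0.506 -0.124  0.661] [-0.91  0.19  1.45  1.53  1.92 -0.23] e0.000 dq0.05
6 [0.5, 0.5, -0.31, -0.8, 0], [ 0.503 -0.097  0.691] [-0.89  0.14  1.44  1.55  1.9  -0.17] e0.000 dq0.07
7 [0.5, 0.5, -0.3, -0.8, 0], [ 0.499 -0.071  0.72 ] [-0.86  0.1   1.41  1.57  1.87 -0.1 ] e0.000 dq0.07
8 [0.5, 0.5, -0.31, -0.8, 0], [ 0.496 -0.045  0.75 ] [-0.83  0.07  1.38  1.59  1.84 -0.03] e0.000 dq0.07
9 [0.5, 0.51, -0.3, -0.79, 0], [ 0.493 -0.018  0.779] [-0.79  0.04  1.34  1.6   1.8   0.04] e0.000 dq0.07
10 [0.5, 0.5, -0.31, -0.8, 0], [0.489 0.008 0.808] [-0.75  0.01  1.3   1.61  1.76  0.11] e0.000 dq0.07
```

servo_tool(series=[[0.5, -0.15, -0.4, -0.7, -1], [0.5, -0.15, -0.3, -0.75, -1], [0.5, -0.15, -0.2, -0.8, -1], [0.5, 0.2, -0.25, -0.85, 0], [0.5, 0.5, -0.33, -0.8, 0], [0.5, 0.5, -0.33, -0.8, 0], [0.5, 0.5, -0.33, -0.8, 0], [0.5, 0.5, -0.33, -0.75, 0]])

```text
clock: 35.95
tool_pos: [0.4948, -0.024, 0.7755]
eef_rot: [2.704, 1.511, -0.007]
force: [0.5, -0.3, -2.6]
grip_width: 0.0339
```

```bash
python3 now.py; python3 path.py .042 0 1 .409,.3125,.961 .31,.57,1.08 
```

```text
t35.95 p [ 0.4948 -0.024   0.7755] q [-0.797  0.05   1.333  1.591  1.816  0.15 ] w0.0339 F [ 0.51 -0.33 -2.57] T [-0.86   0.551 -0.03 ]
[[ 0.525  0.851  0.017]
 [ 0.851 -0.524 -0.041]
 [-0.026  0.036 -0.999]]
tilt 88.54 az 58.3 | pos az -2.8 r 0.495
1 [0.5, 0.59, -0.61, -0.5, 0], [0.486 0.01  0.794] [-0.75  0.01  1.33  1.59  1.77  0.2 ] e0.000 dq0.05
2 [0.5, 0.59, -0.61, -0.5, 0], [0.477 0.043 0.813] [-0.7  -0.04  1.33  1.59  1.72  0.24] e0.000 dq0.05
3 [0.5, 0.59, -0.61, -0.5, 0], [0.469 0.077 0.831] [-0.65 -0.07  1.32  1.58  1.67  0.29] e0.000 dq0.06
4 [0.5, 0.59, -0.61, -0.5, 0], [0.46  0.111 0.85 ] [-0.58 -0.11  1.3   1.56  1.61  0.34] e0.000 dq0.06
5 [0.5, 0.59, -0.6, -0.5, 0], [0.452 0.144 0.868] [-0.51 -0.13  1.27  1.53  1.54  0.4 ] e0.000 dq0.08
6 [0.5, 0.59, -0.61, -0.5, 0], [0.443 0.178 0.887] [-0.42 -0.16  1.24  1.49  1.47  0.45] e0.000 dq0.09
7 [0.5, 0.59, -0.6, -0.5, 0], [0.434 0.211 0.905] [-0.32 -0.17  1.21  1.43  1.38  0.52] e0.000 dq0.10
8 [0.5, 0.59, -0.61, -0.5, 0], [0.426 0.245 0.924] [-0.2  -0.18  1.16  1.35  1.3   0.59] e0.000 dq0.12
9 [0.5, 0.6, -0.6, -0.51, 0]
[... 302 characters left out ...]
7, -0.41, 0], [0.384 0.377 0.991] [ 0.37 -0.15  0.94  0.81  0.99  0.99] e0.000 dq0.17
13 [0.5, 0.51, -0.67, -0.41, 0], [0.372 0.409 1.006] [ 0.51 -0.12  0.87  0.63  0.95  1.12] e0.000 dq0.18
14 [0.5, 0.52, -0.67, -0.41, 0], [0.359 0.441 1.021] [ 0.66 -0.08  0.79  0.45  0.94  1.25] e0.000 dq0.18
15 [0.5, 0.51, -0.67, -0.41, 0], [0.347 0.473 1.035] [ 0.79 -0.03  0.7   0.28  0.95  1.36] e0.000 dq0.17
16 [0.5, 0.52, -0.67, -0.41, 0], [0.335 0.505 1.05 ] [0.9  0.02 0.58 0.14 0.99 1.46] e0.000 dq0.15
17 [0.5, 0.51, -0.67, -0.41, 0], [0.322 0.538 1.065] [1.01 0.1  0.44 0.02 1.06 1.53] e0.000 dq0.15
18 [0.5, 0.52, -0.68, -0.41, 0], [0.31 0.57 1.08] [ 1.09  0.21  0.21 -0.08  1.18  1.57] e0.000 dq0.23
```

servo_tool(series=[[0.5, 0.6, -0.6, -0.55, 0], [0.5, 0.6, -0.6, -0.55, 0], [0.5, 0.6, -0.6, -0.55, 0], [0.5, 0.6, -0.6, -0.5, 0], [0.5, 0.6, -0.6, -0.5, 0], [0.5, 0.6, -0.6, -0.5, 0], [0.5, 0.6, -0.6, -0.5, 0], [0.5, 0.6, -0.6, -0.5, 0]])

```text
clock: 36.75
tool_pos: [0.4041, 0.265, 0.9336]
eef_rot: [2.663, 1.508, 0.003]
force: [0.4, 1.0, -2.5]
grip_width: 0.0338
```

servo_tool(series=[[0.5, 0.6, -0.6, -0.5, 0], [0.5, 0.55, -0.65, -0.45, 0], [0.5, 0.5, -0.7, -0.4, 0], [0.5, 0.5, -0.7, -0.4, 0], [0.5, 0.5, -0.7, -0.4, 0], [0.5, 0.5, -0.7, -0.4, 0], [0.5, 0.5, -0.7, -0.4, 0]])

```text
clock: 37.45
tool_pos: [0.2871, 0.496, 1.0341]
eef_rot: [2.639, 1.51, 0.009]
force: [1.4, -0.3, -2.4]
grip_width: 0.0338
```

```bash
python3 now.py; python3 path.py .042 0 1  .31,.57,1.08 
```

```text
t37.45 p [0.2871 0.496  1.0341] q [ 1.009 -0.057  0.702  0.034  0.971  1.459] w0.0338 F [ 1.36 -0.27 -2.37] T [-0.898  0.525  0.018]
[[ 0.508  0.86   0.055]
 [ 0.86  -0.503 -0.085]
 [-0.045  0.091 -0.995]]
tilt 87.43 az 59.5 | pos az 59.9 r 0.573
1 [0.5, 0.61, -0.11, -0.42, 0], [0.295 0.521 1.049] [1.03 0.02 0.56 0.   1.03 1.48] e0.000 dq0.14
2 [0.5, 0.61, -0.11, -0.42, 0], [0.302 0.545 1.065] [ 1.06  0.11  0.4  -0.02  1.11  1.49] e0.000 dq0.17
3 [0.5, 0.61, -0.11, -0.43, 0], [0.31 0.57 1.08] [ 1.07  0.21  0.21 -0.04  1.18  1.49] e0.017 dq0.19
```

servo_tool(series=[[0.5, 0.6, -0.1, -0.5, 0.2], [0.5, 0.6, -0.1, -0.5, 0.2], [0.5, 0.4, 0, -0.8, 0.2], [0.5, 0.15, 0, -1, 0], [0.5, 0.1, 0, -1, 0], [0.5, 0.1, 0, -1, 0], [0.5, 0.1, 0, -1, 0]])

```text
clock: 38.15
tool_pos: [0.2883, 0.5436, 1.1205]
eef_rot: [-2.692, -1.577, -0.088]
force: [-0.2, 0.3, -2.1]
grip_width: 0.0338
```

```bash
python3 now.py 
```

```text
t38.15 p [0.2883 0.5436 1.1205] q [ 1.07   0.171  0.214 -0.011  1.127  1.564] w0.0338 F [-0.15  0.29 -2.05] T [-0.848  0.483 -0.027]
[[ 0.488  0.872  0.038]
 [ 0.871 -0.489  0.046]
 [ 0.059  0.011 -0.998]]
tilt 93.40 az 60.7 | pos az 62.1 r 0.615
```

servo_tool(series=[[0.5, 0.1, 0, -1, 0], [0.5, 0.15, 0, -1, 0]])

```text
clock: 38.35
tool_pos: [0.2786, 0.5248, 1.1474]
eef_rot: [-2.661, -1.558, -0.174]
force: [0.8, 0.1, -2.0]
grip_width: 0.0337
```

```bash
python3 now.py;python3 path.py .044 0 1 .409,.3125,.961 .489,.008,.808 .51,-.167,.632 | cut -c1-60 
```

```text
t38.35 p [0.2786 0.5248 1.1474] q [ 1.068  0.151  0.214 -0.009  1.082  1.563] w0.0337 F [ 0.84  0.14 -2.03] T [-0.817  0.513 -0.008]
[[ 0.485  0.872  0.07 ]
 [ 0.866 -0.49   0.102]
 [ 0.123  0.011 -0.992]]
tilt 97.09 az 60.7 | pos az 62.0 r 0.594
1 [0.5, -0.45, 0.67, 0.54, 0], [0.295 0.498 1.124] [0.96 0.0
2 [0.5, -0.45, 0.67, 0.54, 0], [0.311 0.472 1.101] [ 0.84 -0
3 [0.5, -0.45, 0.68, 0.54, 0], [0.327 0.445 1.077] [ 0.71 -0
4 [0.5, -0.45, 0.67, 0.54, 0], [0.343 0.419 1.054] [ 0.57 -0
5 [0.5, -0.45, 0.68, 0.54, 0], [0.36  0.392 1.031] [ 0.43 -0
6 [0.5, -0.45, 0.67, 0.54, 0], [0.376 0.365 1.007] [ 0.29 -0
7 [0.5, -0.44, 0.68, 0.54, 0], [0.393 0.339 0.984] [ 0.16 -0
8 [0.5, -0.45, 0.67, 0.53, 0], [0.409 0.312 0.961] [ 0.05 -0
9 [0.5, -0.76, 0.68, 0.4, 0], [0.419 0.274 0.942] [-0.1  -0.
10 [0.5, -0.76, 0.68, 0.39, 0], [0.429 0.236 0.923] [-0.24 -
11 [0.5, -0.76, 0.68, 0.4, 0], [0.439 0.198 0.903] [-0.36 -0
12 [0.5, -0.76, 0.68, 0.39, 0], [0.449 0.16  0.885] [-0.46 -
13 [0.5, -0.76, 0.68, 0.4, 0], [0.459 0.122 0.865] [-0.55 -0
14 [0.5, -0.76, 0.68, 0.39, 0], [0.469 0.084 0.846] [-0.62 -
15 [0.5, -0.76, 0.68, 0.4, 0], [0.479 0.046 0.827] [-0.68 -0
16 [0.5, -0.77, 0.67, 0.39, 0], [0.489 0.008 0.808] [-0.74  
17 [0.5, -0.68, 0.43, 0.66, 0], [ 0.493 -0.021  0.779] [-0.7
18 [0.5, -0.68, 0.42, 0.66, 0], [ 0.496 -0.05   0.749] [-0.8
19 [0.5, -0.68, 0.43, 0.66, 0], [ 0.499 -0.08   0.72 ] [-0.8
20 [0.5, -0.68, 0.42, 0.66, 0], [ 0.503 -0.109  0.691] [-0.8
21 [0.5, -0.68, 0.43, 0.66, 0], [ 0.506 -0.138  0.661] [-0.9
22 [0.5, -0.67, 0.42, 0.66, 0], [ 0.51  -0.167  0.632] [-0.9
```

servo_tool(series=[[0.5, -0.45, 0.67, 0.54, 0], [0.5, -0.45, 0.67, 0.54, 0], [0.5, -0.45, 0.67, 0.54, 0], [0.5, -0.45, 0.67, 0.54, 0], [0.5, -0.45, 0.67, 0.54, 0], [0.5, -0.45, 0.67, 0.54, 0], [0.5, -0.45, 0.67, 0.54, 0], [0.5, -0.5, 0.67, 0.5, 0]])

```text
clock: 39.15
tool_pos: [0.3902, 0.3042, 0.9818]
eef_rot: [-2.651, -1.554, -0.25]
force: [1.5, 1.3, -2.5]
grip_width: 0.034
```

servo_tool(series=[[0.5, -0.75, 0.68, 0.4, 0], [0.5, -0.75, 0.68, 0.4, 0], [0.5, -0.75, 0.68, 0.4, 0], [0.5, -0.75, 0.68, 0.4, 0], [0.5, -0.75, 0.68, 0.4, 0], [0.5, -0.75, 0.68, 0.4, 0], [0.5, -0.75, 0.6, 0.5, 0], [0.5, -0.7, 0.5, 0.6, 0]])

```text
clock: 39.95
tool_pos: [0.464, 0.002, 0.8138]
eef_rot: [-2.702, -1.525, -0.269]
force: [1.1, -0.4, -2.2]
grip_width: 0.0339
```

```bash
python3 now.py;python3 path.py .044 0 1 .52,-.15,.6 .59,-.11,.32 | cut -c1-100 
```

```text
t39.95 p [0.464  0.002  0.8138] q [-0.793 -0.015  1.461  1.77   1.799  0.107] w0.0339 F [ 1.13 -0.43 -2.22] T [-0.839  0.517 -0.074]
[[ 0.505  0.852  0.137]
 [ 0.847 -0.52   0.108]
 [ 0.163  0.061 -0.985]]
tilt 99.38 az 59.2 | pos az 0.3 r 0.464
1 [0.5, -0.48, 0.41, 0.72, 0], [ 0.472 -0.02   0.783] [-0.81  0.02  1.5   1.76  1.83  0.04] e0.000 d
2 [0.5, -0.48, 0.41, 0.72, 0], [ 0.48  -0.041  0.753] [-0.83  0.06  1.53  1.74  1.86 -0.03] e0.000 d
3 [0.5, -0.48, 0.4, 0.72, 0], [ 0.488 -0.063  0.722] [-0.85  0.1   1.56  1.72  1.89 -0.1 ] e0.000 dq
4 [0.5, -0.49, 0.41, 0.72, 0], [ 0.496 -0.085  0.692] [-0.87  0.14  1.58  1.69  1.92 -0.16] e0.000 d
5 [0.5, -0.48, 0.4, 0.72, 0], [ 0.504 -0.106  0.661] [-0.88  0.19  1.59  1.67  1.94 -0.23] e0.000 dq
6 [0.5, -0.49, 0.41, 0.72, 0], [ 0.512 -0.128  0.631] [-0.9   0.24  1.6   1.64  1.96 -0.29] e0.000 d
7 [0.5, -0.48, 0.4, 0.73, 0], [ 0.52 -0.15  0.6 ] [-0.91  0.29  1.61  1.61  1.97 -0.36] e0.000 dq0.0
8 [0.5, 0.08, 0.08, 1.03, 0], [ 0.53  -0.144  0.56 ] [-0.89  0.33  1.67  1.58  1.96 -0.45] e0.000 dq
9 [0.5, 0.08, 0.08, 1.03, 0], [ 0.54  -0.139  0.52 ] [-0.87  0.36  1.72  1.55  1.94 -0.55] e0.000 dq
10 [0.5, 0.09, 0.08, 1.04, 0], [ 0.55  -0.133  0.48 ] [-0.85  0.41  1.77  1.53  1.92 -0.64] e0.000 d
11 [0.5, 0.08, 0.08, 1.03, 0], [ 0.56  -0.127  0.44 ] [-0.83  0.46  1.8   1.51  1.9  -0.74] e0.000 d
12 [0.5, 0.09, 0.07, 1.04, 0], [ 0.57  -0.121  0.4  ] [-0.81  0.51  1.84  1.5   1.88 -0.83] e0.000 d
13 [0.5, 0.08, 0.08, 1.03, 0], [ 0.58  -0.116  0.36 ] [-0.79  0.57  1.86  1.49  1.86 -0.91] e0.000 d
14 [0.5, 0.09, 0.07, 1.04, 0], [ 0.59 -0.11  0.32] [-0.77  0.63  1.88  1.48  1.84 -0.99] e0.000 dq0.
```

servo_tool(series=[[0.5, -0.5, 0.4, 0.75, 0.1], [0.5, -0.5, 0.4, 0.75, 0.1], [0.5, -0.5, 0.4, 0.75, 0.1], [0.5, -0.45, 0.4, 0.8, 0.1], [0.5, -0.4, 0.35, 0.8, 0.05], [0.5, -0.2, 0.3, 0.9, 0], [0.5, 0.05, 0.1, 1, 0], [0.5, 0.05, 0.1, 1, 0]])

```text
clock: 40.75
tool_pos: [0.5303, -0.1112, 0.5274]
eef_rot: [-2.714, -1.476, -0.196]
force: [0.9, 0.1, -1.4]
grip_width: 0.0337
```

servo_tool(series=[[0.5, 0.1, 0.1, 1, 0], [0.5, 0.1, 0.1, 1, 0], [0.5, 0.1, 0.1, 1, 0], [0.5, 0.1, 0.1, 1, 0]])

```text
clock: 41.15
tool_pos: [0.5708, -0.0935, 0.3641]
eef_rot: [-2.746, -1.472, -0.177]
force: [0.3, -0.8, -1.9]
grip_width: 0.0337
```

```bash
python3 now.py;python3 path.py .04 0 1 .59,-.115,.165 | cut -c1-100 
```

```text
t41.15 p [ 0.5708 -0.0935  0.3641] q [-0.787  0.499  1.932  1.489  1.786 -0.893] w0.0337 F [ 0.3  -0.76 -1.92] T [-0.797  0.6   -0.025]
[[ 0.549  0.831  0.09 ]
 [ 0.829 -0.555  0.072]
 [ 0.11   0.035 -0.993]]
tilt 96.31 az 56.5 | pos az -9.3 r 0.578
1 [0.5, -0.12, 0.09, 0.82, 0], [ 0.574 -0.097  0.331] [-0.79  0.55  1.95  1.48  1.78 -0.96] e0.000 d
2 [0.5, -0.12, 0.09, 0.83, 0], [ 0.577 -0.101  0.298] [-0.79  0.61  1.96  1.46  1.77 -1.03] e0.000 d
3 [0.5, -0.12, 0.09, 0.82, 0], [ 0.581 -0.104  0.265] [-0.79  0.67  1.96  1.45  1.77 -1.09] e0.000 d
4 [0.5, -0.12, 0.08, 0.83, 0], [ 0.584 -0.108  0.231] [-0.79  0.73  1.96  1.44  1.76 -1.15] e0.000 d
5 [0.5, -0.12, 0.09, 0.82, 0], [ 0.587 -0.111  0.198] [-0.79  0.79  1.95  1.43  1.75 -1.21] e0.000 d
6 [0.5, -0.13, 0.08, 0.83, 0], [ 0.59  -0.115  0.165] [-0.79  0.85  1.94  1.42  1.74 -1.26] e0.000 d
```

servo_tool(series=[[0.5, -0.1, 0.1, 0.85, 0.1], [0.5, -0.1, 0.1, 0.85, 0.1], [0.5, -0.1, 0.1, 0.85, 0.05], [0.5, -0.1, 0.1, 0.85, 0], [0.5, -0.1, 0.1, 0.85, 0], [0.5, 0, 0, 0.5, 0], [0.5, 0, 0, 0, 0]])

```text
clock: 41.85
tool_pos: [0.5975, -0.1128, 0.1555]
eef_rot: [-2.761, -1.466, -0.105]
force: [-0.0, -0.4, -1.7]
grip_width: 0.0337
```

```bash
python3 now.py; python3 - <<'E'
from sp import *
s=robot.get_state();R=Ro.from_rotvec(s["eef_rot"]).as_matrix();a=np.radians(3.7)
ul=np.array([np.sin(a),0,-np.cos(a)]);u=R@ul;c=s["tool_pos"]-.019*R[:,0]+R@OFF;print(c,u,c+.048*u)
i=robot.camera("side")[:,:,::-1];cv2.imwrite("pics/side5.png",i)
E
```

```text
t41.85 p [ 0.5975 -0.1128  0.1555] q [-0.781  0.846  1.937  1.418  1.698 -1.234] w0.0337 F [-0.02 -0.41 -1.71] T [-0.828  0.616 -0.009]
[[ 0.559  0.828  0.053]
 [ 0.827 -0.561  0.044]
 [ 0.066  0.019 -0.998]]
tilt 93.76 az 56.0 | pos az -10.7 r 0.608
[ 0.58583345 -0.13000365  0.15413622] [-0.01647702  0.00993265  0.99981491] [ 0.58504255 -0.12952688  0.20212733]
```

View pics/side5.png

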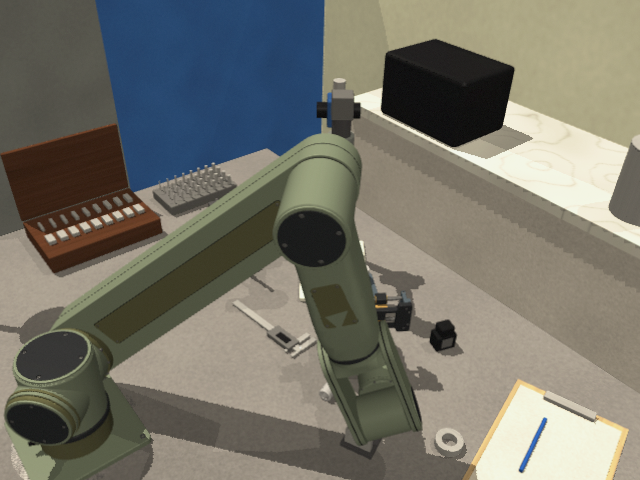

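```bash
python3 path.py .036 0 1 .65,.01,.163 
```

```text
1 [0.5, 0.82, -0.16, 0.02, 0], [ 0.611 -0.082  0.158] [-0.72  0.83  1.97  1.47  1.68 -1.25] e0.000 dq0.06
2 [0.5, 0.82, -0.16, 0.01, 0], [ 0.624 -0.052  0.16 ] [-0.66  0.82  1.99  1.53  1.66 -1.26] e0.000 dq0.06
3 [0.5, 0.82, -0.16, 0.02, 0], [ 0.637 -0.021  0.161] [-0.61  0.82  2.01  1.58  1.64 -1.27] e0.000 dq0.06
4 [0.5, 0.82, -0.16, 0.01, 0], [0.65  0.01  0.163] [-0.54  0.81  2.02  1.64  1.62 -1.28] e0.000 dq0.06
```

servo_tool(series=[[0.5, 0.8, -0.15, 0, 0.1], [0.5, 0.8, -0.15, 0, 0], [0.5, 0.7, -0.15, 0, 0], [0.5, 0.5, -0.1, 0, 0], [0.5, 0, 0, 0, 0]])

```text
clock: 42.4
tool_pos: [0.6473, -0.0095, 0.1713]
eef_rot: [-2.777, -1.462, -0.103]
force: [-0.4, 0.6, -2.1]
grip_width: 0.0341
```

```bash
python3 now.py; cat > fin.py <<'E'
from sp import *
def mouth(s):
    R=Ro.from_rotvec(s["eef_rot"]).as_matrix();a=np.radians(3.7)
    ul=np.array([np.sin(a),0,-np.cos(a)]);u=R@ul;c=s["tool_pos"]-.019*R[:,0]+R@OFF;return c,u,c+.048*u,R
if __name__=="__main__":
    s=robot.get_state();c,u,m,R=mouth(s);d=np.array([.655,.032,.21])-m
    print("mouth",m.round(4),"lean deg x,y",np.degrees(u[:2]).round(2),"delta",d.round(4),"cmd",(R.T@d/.04).round(2),"rollfix",np.degrees(np.arctan2(R[2,1],-R[2,2]))/8)
E
python3 fin.py; python3 - <<'E'
from h import *
for n in C: cv2.imwrite(f"pics/{n}6.png",robot.camera(n)[:,:,::-1])
crop("side6.png",(260,120,420,280),4.5,"s6.png");crop("top6.png",(260,150,420,290),4.5,"t6.png")
E
```

```text
t42.40 p [ 0.6473 -0.0095  0.1713] q [-0.579  0.799  2.002  1.61   1.619 -1.258] w0.0341 F [-0.38  0.61 -2.15] T [-0.802  0.626 -0.006]
[[ 0.564  0.824  0.057]
 [ 0.824 -0.566  0.032]
 [ 0.059  0.029 -0.998]]
tilt 93.37 az 55.6 | pos az -0.8 r 0.647
mouth [ 0.6346 -0.0256  0.2181] lean deg x,y [-1.17  1.21] delta [ 0.0204  0.0576 -0.0081] cmd [ 1.46 -0.4   0.28] rollfix 0.20601318273465416
```

View pics/s6.png

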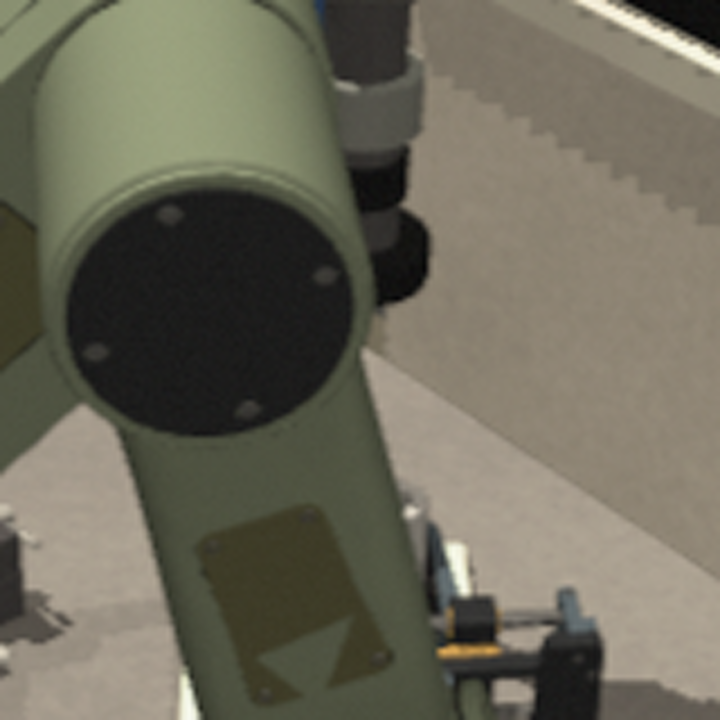

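View pics/t6.png

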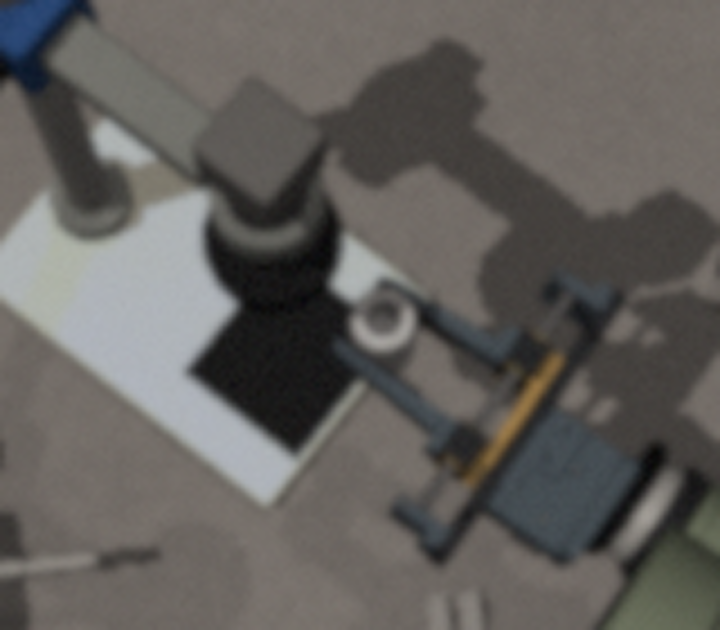

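```bash
python3 - <<'E'
from fin import *
i=cv2.imread("pics/top6.png");crop(None,(295,185,365,240),11,"t7.png",i)
s=robot.get_state();c,u,m,R=mouth(s);print(m,proj("top",m),proj("top",[.655,.032,.31]),proj("top",[.655,.032,.332]))
E
```

```text
[ 0.63460807 -0.02770006  0.21787124] [[346.39226637 220.82468237]] [[321.0039561  204.12599882]] [[320.68710053 201.89594177]]
```

View pics/t7.png

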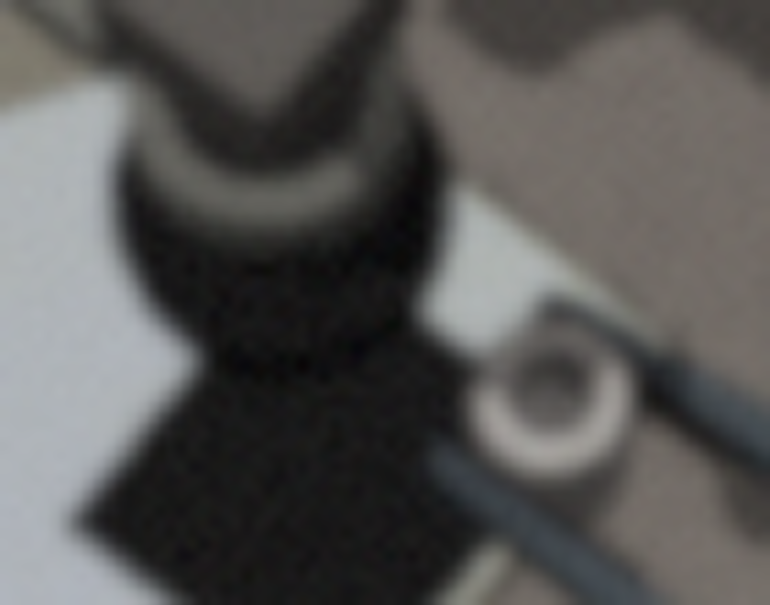

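```bash
sed -i 's/\.655,\.032,\.21\]/.656,.031,.211]/' fin.py; python3 fin.py
```

```text
mouth [ 0.6346 -0.0277  0.2179] lean deg x,y [-1.19  1.18] delta [ 0.0214  0.0587 -0.0069] cmd [ 1.5  -0.4   0.25] rollfix 0.2063045691649821
```

servo_tool(series=[[0.5, 0.5, -0.13, 0.12, 0.1], [0.5, 0.45, -0.13, 0.12, 0.1], [0.5, 0.4, -0.1, 0.12, 0], [0.5, 0.15, -0.05, 0.05, 0], [0.5, 0, 0, 0, 0]])

```text
clock: 43.0
tool_pos: [0.6716, 0.0414, 0.1612]
eef_rot: [-2.772, -1.438, -0.087]
force: [0.2, -0.7, -3.2]
grip_width: 0.0337
```

```bash
python3 now.py; python3 fin.py
```

```text
t43.00 p [0.6716 0.0414 0.1612] q [-0.474  0.813  2.021  1.721  1.584 -1.277] w0.0337 F [ 0.21 -0.67 -3.22] T [-0.858  0.598  0.027]
[[ 0.575  0.817  0.042]
 [ 0.816 -0.576  0.041]
 [ 0.058  0.011 -0.998]]
tilt 93.30 az 54.9 | pos az 3.5 r 0.673
mouth [0.6594 0.025  0.208 ] lean deg x,y [-0.26  0.68] delta [-0.0034  0.006   0.003 ] cmd [ 0.08 -0.15 -0.07] rollfix 0.07571886670178311
```

servo_tool(series=[[0.5, 0.09, -0.17, -0.08, 0.08], [0.5, 0, 0, 0, 0], [0.5, 0, 0, 0, 0]])

```text
clock: 43.3
tool_pos: [0.6679, 0.0458, 0.1658]
eef_rot: [-2.767, -1.43, -0.08]
force: [-0.3, -0.3, -2.8]
grip_width: 0.0342
```

```bash
python3 fin.py; python3 - <<'E'
from fin import *
s=robot.get_state();print(s["dq"].round(3),s["force"])
for n in C: cv2.imwrite(f"pics/{n}8.png",robot.camera(n)[:,:,::-1])
python=0
a=cv2.imread("pics/side8.png");b=cv2.imread("pics/top8.png")
k=8;A=cv2.resize(a[150:240,290:380],None,fx=4.4,fy=4.4,interpolation=cv2.INTER_CUBIC);B=cv2.resize(b[175:265,290:380],None,fx=4.4,fy=4.4,interpolation=cv2.INTER_CUBIC)
cv2.imwrite("pics/f8.png",np.hstack([A,B]))
E
python3 fin.py
```

```text
mouth [0.6561 0.0291 0.2126] lean deg x,y [0.21 0.32] delta [-0.0001  0.0019 -0.0016] cmd [ 0.04 -0.03  0.04] rollfix 0.00103264516703382
[-0.006 -0.009  0.011 -0.01   0.008  0.002] [-0.28848096 -0.29558966 -2.77765577]
mouth [0.656  0.0292 0.2124] lean deg x,y [0.22 0.31] delta [-0.      0.0018 -0.0014] cmd [ 0.03 -0.03  0.04] rollfix 0.0004671398262612894
```

View pics/f8.png

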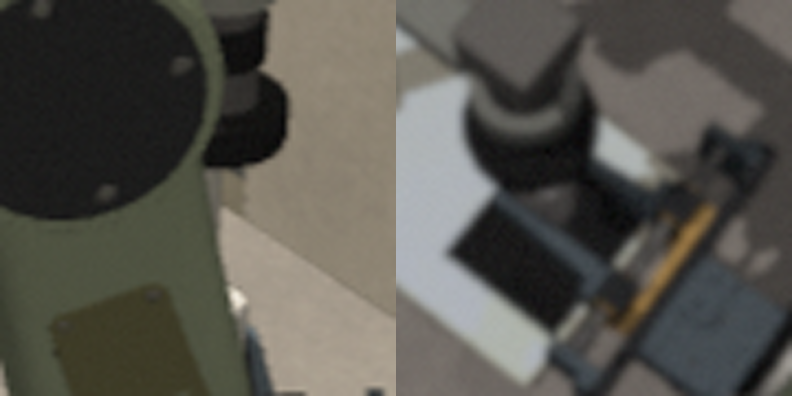

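```bash
python3 - <<'E'
from fin import *
i=cv2.imread("pics/side8.png");crop(None,(325,165,375,235),10,"f9.png",i)
a=np.linspace(0,2*np.pi,200)
for z,r in((.31,.036),(.332,.036),(.211,.018)):
    P=np.c_[.656+r*np.cos(a),.031+r*np.sin(a),0*a+z];q=proj("side",P);print(z,"L,R",q[:,0].min().round(1),q[:,0].max().round(1),"T,B",q[:,1].min().round(1),q[:,1].max().round(1))
E
```

```text
0.31 L,R 321.6 354.6 T,B 170.8 187.5
0.332 L,R 321.8 355.1 T,B 162.0 178.6
0.211 L,R 328.4 344.2 T,B 212.4 221.2
```

View pics/f9.png

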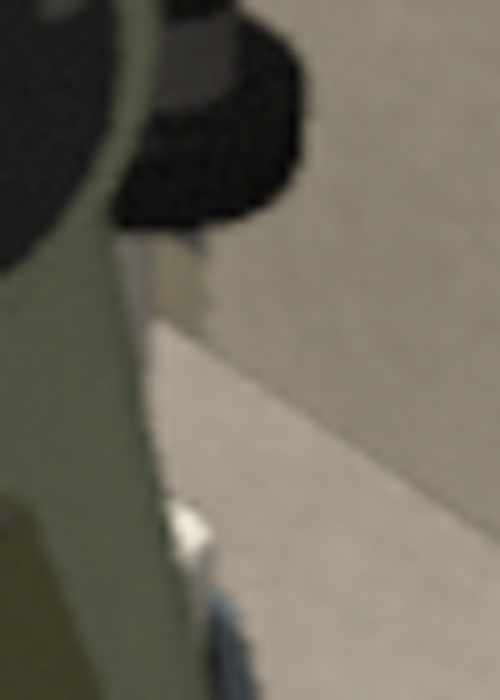

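servo_tool(series=[[0.5, 0.02, -0.045, 0.02, 0], [0.5, 0, 0, 0, 0], [0.5, 0, 0, 0, 0], [0.5, 0, 0, 0, 0]])

```text
clock: 43.8
tool_pos: [0.6669, 0.0472, 0.1647]
eef_rot: [-2.767, -1.429, -0.08]
force: [-0.5, 0.6, -2.1]
grip_width: 0.0339
```

```bash
python3 fin.py; python3 now.py|head -1
```

```text
mouth [0.6551 0.0305 0.2115] lean deg x,y [0.22 0.32] delta [ 0.0009  0.0005 -0.0005] cmd [0.02 0.01 0.01] rollfix 0.0004391498565714159
t43.80 p [0.6669 0.0472 0.1647] q [-0.468  0.803  2.041  1.731  1.582 -1.276] w0.0339 F [-0.48  0.6  -2.12] T [-0.776  0.634  0.013]
```

View pics/top8.png

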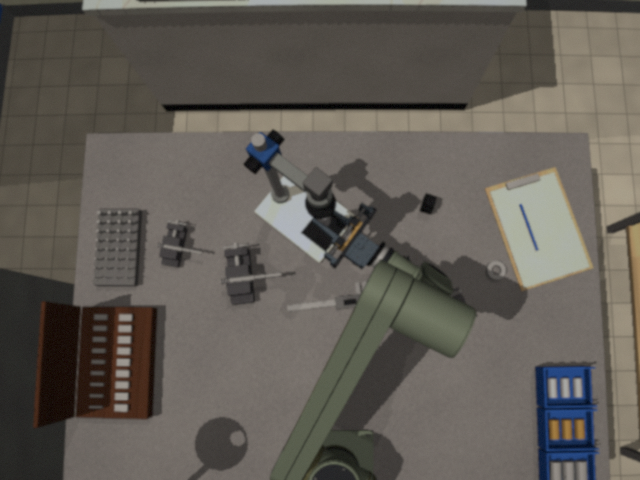

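```bash
python3 -c "
from cell import robot
print(robot.finish_job())"
```

```text
the job is handed in; nothing more can be done
None
```

The job was handed in at about 44 s of the 72 s allowed, with the spacer still held upright, bore up, under the lens; the cell gave no verdict.

- **Picking and fitting:** I took the larger spacer off the V-rest. The end towards the robot showed no bore, so I tried the far end on the pin. The pin entered freely for about 40 mm, then stopped at about 15 N where the bore's bottom was expected. I then drew the spacer straight off.
- **Turning it over:** The moves only allow turning about the fingers, so I pushed against the arm's reach limit to tilt the hand level. I repeated part of that because the first attempt left the spacer leaning about 4°.
- **Last position check:** By the arm's pose, the mouth is at (0.655, 0.031, 0.2115). The lens measures at about (0.656, 0.031), which puts the mouth about 98.5 mm below the ring light. The lean works out under 1°, the arm was still before the last 1–2 mm nudge, and the grip was firm.
- **Bystanders:** In the last top picture the stamp, setting ring and microscope stand where they were. The caliper is in place too, though partly hidden by the arm.

**Disagreements and limits:**
- The two cameras differed by up to 4 mm in raw position. I allowed for this by comparing the mouth and the lens in the same picture, so centring is good to about 2–3 mm.
- The lean rests on the spacer's angle in the grip, read as 3.7° from one picture; the grasp geometry gave 2.6°. An earlier side picture suggested a lean towards that camera instead, which I did not resolve. Expect about 1–2° of uncertainty.
- The last side picture shows the mouth possibly 1–2 mm lower than the arm's pose says.
- In the final pose the forearm and the lens partly hide the mouth from both cameras.

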